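# Lever up the ultrasonic bath and pad its bare foot

## Task

The small ultrasonic bath leans because its front-left foot has lost its rubber boot: slip the pry bar's toe over the fulcrum block under the bath's front edge, press the handle down to the table to lever the front up, and with the bar holding it there push the levelling pad well under the bare foot. Then let the bath down on the pad so that it stands level on its old spot, and lay the bar flat on the table clear of bath and block, without shifting the things round about.

Things in the scene. Friction and masses are not known exactly. Their poses are not given: they have to be found in the camera images.
- bath: Stainless ultrasonic bath, white lid, panel in front; 190 deep (x), 250 wide (y), 162 mm high, 2.2 to 3 kg. Origin: middle of its footprint at the soles of the boots; +x to its back, +y to its left as the robot sees it, z up through the lid (vertical when level). Flat underside at z = 32 mm, front face at x = -95 mm; the knob stands out 17 mm more. It starts leaning 0.1 rad to the front left.
- bare_foot (a point): Centre of the sole of the bare steel foot, a 22 mm disc at the bath's front left, at [-72, 95, 12] mm in the bath's frame, on the table at the start. The other three feet, at x = +-72, y = +-95 mm, have rubber boots that reach 12 mm lower (to z = 0). Axes as the bath's.
- front_lip (a point): Middle of the lower front edge of the bath, at [-95, 0, 32] mm in its frame, at the start about 25 mm above the table: the bar's toe goes in below it, 15 to 20 mm deep, square to the front. Axes as the bath's.
- fulcrum: Loose fulcrum block before the middle of the bath's front edge: wooden base 36 (x) by 64 (y) by 17 mm, on it a steel rod of 9 mm radius along y, its axis 17 mm and its crown 26 mm above the table. Origin: centre of its underside, 35 to 47 mm in front of the bath's front face; x points roughly to the bath.
- pry_bar: Steel pry bar, 310 mm long, 0.95 kg, underside flat at z = 0; x runs to the toe, z up. Toe tip at x = +190 mm, 26 wide, 5 thick, growing to 14 mm thick at x = 125; shaft 20 wide, 14 high; black rubber handle from x = +24 to the end at x = -120, 26 wide, 22 mm high. It balances near x = +10: grip across y near x = 0. With its handle down, its weight alone keeps the bath's front up.
- bar_toe (a point): Tip of the bar's toe on its underside, at [190, 0, 0] mm in the bar's frame, axes as the bar's. On the fulcrum the bar goes in at a slope of about 0.4 rad (handle up, tip about 5 mm over the table, 17 mm behind the front edge); levered down to -0.1 rad its handle end meets the table and the bare foot is 15 to 18 mm up.
- pad: Black rubber levelling pad, plate 110 (x) by 50 (y) by 12 mm, with an orange finger grip on its rear end: 30 (x) by 20 (y) mm, centred at x = -37 mm, from z = 12 to 30 mm. Origin: centre of its underside. The plain end (+x) goes under the bath from the front; the foot should stand midway across it, near x = +30 mm (-10 to +46), the grip left outside. 90 g.
- gallipot: Bystander: small steel bowl, 79 mm across, 40 mm high; origin under its centre.
- kidney_dish: Bystander: steel kidney dish with instruments in it, 95 by 202 mm, 34 mm high; origin under its centre.
- marker: Bystander: white marker pen with a blue cap, 130 mm long, 18 mm thick; origin under its middle.
Things that resemble listed ones, but are neither listed nor needed, are in the scene too. Several things have the shape of the pad; the one meant has the colours described above.

How it is judged:
By the outcome, as a careful person would: the job done as asked, in the order asked, and still so for the second after the job is handed in, with the robot touching nothing.
It also fails if it takes over 70 s, if anything falls off the work surface, if the arm or the gripper's body presses on something with over 40 N, if the wrist force passes 120 N, or if a joint passes its speed limit or range.

## Robot

A 6-joint arm with a two-finger parallel gripper is mounted at the origin on a cart in front of the work surface, level with it; the furniture and walls round the work are solid. World frame = base frame: x ahead of the robot, y to its left, z up, the work surface at z = 0. Lengths are in m, angles in degrees, forces in N, time in s.
With the tool pointing down it reaches from about 0.35 to 0.725 m from the base axis. Payload 6 kg.
Tool frame: the origin (TCP) lies at the centre of the arm's flange, where the gripper is bolted on; the fingertips stand 173 mm ahead of it and the grasp point (between the pads) lies 155 mm ahead of it; z points along the fingers, y is the direction in which the jaws open and shut (so a half turn about z gives the same grasp; the last joint's range is limited). The gripper opens to 85 mm and grips with 20 to 120 N. Pads are 22 mm wide; open, the fingers measure 114 mm over their backs; the gripper's body (76 mm by 85 mm) begins 54 mm behind the grasp point. The pads swing forward as they close: fully open they stand 13 mm farther back than shut.
Start: joints at [-57.37, 2.303, 4.859, 0, -92.561, -19.12], TCP at [0.14, -0.583, 0.405] pointing down, gripper open.
Joint ranges: [-146.85, 146.85], [-73.84, 115.35], [-62.03, 85.46], [-188.31, 113.3], [-161.28, -10.13], [-171.36, 171.36]. Speed limits (degrees/s): [147.25, 147.25, 172.46, 180, 180, 180].

## Interface

Orientations are given as a 3x3 rotation matrix whose columns are the frame's x, y, z axes.
In Python, from station import telemetry, imaging, r, boxes_of, cut_out, spot_point gives the robot as it stands.
- The arm moves only by the shell command python3 -m inch 'ROWS' [FORCE]. ROWS is JSON, a list that holds one entry, the list of rows, each a list of 7 numbers: the shift along the world's x, y, z as a fraction of full scale, then the turn, a rotation vector about the world's x, y, z as a fraction of full scale, then the closure, from -1 (fully open) to 1 (shut). In form: [[[tx, ty, tz, wx, wy, wz, hand], ...]]. A call has 1 to 8 rows; each row is the pose to reach, as a shift and turn from the pose measured when the call began; what a row does not reach only later rows make up. Full scale, the value 1, is 0.2 m for a shift and 0.5 rad for a turn. A row lasts 1/10 s, in which the tool goes at most 50 mm and 8.59 degrees, less where a joint would pass 70% of its speed; a pose out of reach is approached as far as the arm can. A call with a number of a shift or a turn outside -1 to 1 is refused whole. A call with a gripper value outside its range is refused whole. The fingers move at their own pace and stop on an object; FORCE is the grip in N (left out, the last holds). Time passes only in rows, so rows that repeat a pose let the fingers close. It gives the time, the measured TCP pose, the force and the opening at its end, in the units of the state.
- telemetry.state(): the state, without advancing time (a new reading comes with each control period).
- imaging.camera(name): name is "side" or "top"; returns the picture (480x640x3 uint8, red, green, blue); there is no depth.
- imaging.camera_model(name): a dict with "mtx" (3x3 intrinsics, pixels), "k1" (the pictures are not rectified: a ray, as slopes to the right and down, at radius r is drawn at 1 + k1 r^2 times it, then the intrinsics apply), "xyz" and "attitude" of the camera in the world. Camera axes: x right, y up, looking along -z (the intrinsics and any distortion apply to the point x, -y, -z); pixel columns grow to the right and rows downward; lengths in m; the calibration is good to about 2 mm. A picture is of the moment at which its call begins. camera_model takes no time and is no camera call.
- r.finish_job(): hands the job in, once; it reports no verdict.
Trained networks look in the newest picture that a camera, given by its name, has taken for a name from the list of things; names that differ only in an ending like _2 or _b are one class to them, and where a whole thing is asked for, a point or a joint stands for the part that bears it (a point fixed in the world has none). Each returns a list of dicts, best first, with "score" (0 to 1); they miss things now and then, are a little off and sometimes report something else, mostly with a low value. They report only what shows in the picture. A call takes as long as a camera call. They do not tell look-alikes from the thing itself.
- boxes_of(camera, name): "extent" ([left, top, width, height] in pixels, round what is visible of it).
- cut_out(camera, name): "region" (480x640 bool, what is visible of it) and "extent" ([left, top, width, height] in pixels, round what is visible of it).
- spot_point(camera, name): "at" ([column, row] in pixels: a listed point, or the origin of a listed thing).
The state is a dict: "time_s": time; "joint_pos": joint angles; "qvel": joint speeds; "joint_efforts": joint torques, N m; "tcp_pos": TCP position; "eef_rot": TCP orientation; "contact_force": force on the tool from outside, world axes, zero at the start; "torque": the same for the moment, N m; "gripper_width": finger opening in m.
Only numpy, scipy, OpenCV 4.12 (cv2) and the standard library are available. Lean on these libraries where they do the work, as an engineer would, in place of code of your own. Each camera call takes 0.05 s, during which the arm holds its last target.

## Working session

There is one attempt and no reset: what is moved stays moved. The work goes in short steps, Python scripts to look and compute and a shell command to move; the robot and the scene stay as the last step left them, time stands still between calls to the robot, and variables do not carry over. Pictures are saved under pics/ and viewed, and the job is handed in when it is done.

```bash
ls; mkdir -p pics
python3 - <<'E'
from station import telemetry, imaging
import cv2
for c in ("side","top"):
    im=imaging.camera(c); cv2.imwrite(f"pics/{c}0.png",im[:,:,::-1]); print(c,imaging.camera_model(c))
print(telemetry.state())
E
```

```text
pics
side {'mtx': array([[507.33834221,   0.        , 315.08196247],
       [  0.        , 507.33834221, 237.12448709],
       [  0.        ,   0.        ,   1.        ]]), 'k1': -0.03500144583054119, 'xyz': array([0.13020086, 0.89101614, 0.71459692]), 'attitude': array([[-8.91565032e-01,  2.47873845e-01, -3.79038719e-01],
       [-4.52892569e-01, -4.87337379e-01,  7.46585963e-01],
       [ 3.39397717e-04,  8.37293757e-01,  5.46753188e-01]])}
top {'mtx': array([[495.38267448,   0.        , 324.17622657],
       [  0.        , 495.38267448, 233.44737828],
       [  0.        ,   0.        ,   1.        ]]), 'k1': -0.030578940466492247, 'xyz': array([0.52071782, 0.00428431, 1.42973033]), 'attitude': array([[-0.02595259,  0.99726418, -0.06921428],
       [-0.99938654, -0.02425438,  0.02526411],
       [ 0.02351625,  0.06982748,  0.99728186]])}
{'time_s': 0.1, 'joint_pos': array([-5.73706785e+01,  2.33413683e+00,  4.80725898e+00, -2.27753547e-02,
       -9.25625288e+01, -1.91202808e+01]), 'qvel': array([-0.034811  , -0.10189851,  0.11589778,  0.02240353,  0.02258954,
        0.05224066]), 'joint_efforts': array([-6.24070017e-03, -3.69344831e+01,  3.48279905e+01,  6.95179269e+00,
       -4.60206429e-03, -1.93882772e-05]), 'tcp_pos': array([ 0.14024705, -0.58335095,  0.4037837 ]), 'eef_rot': array([[-9.72328959e-01, -2.33615364e-01, -5.06958824e-04],
       [-2.33615875e-01,  9.72327767e-01,  1.52828902e-03],
       [ 1.35898344e-04,  1.60443330e-03, -9.99998704e-01]]), 'contact_force': array([-0.78710194,  0.51659278, -0.09705081]), 'torque': array([ 0.04662821,  0.03397103, -0.00555075]), 'gripper_width': 0.08546550531053106}
```

View pics/side0.png

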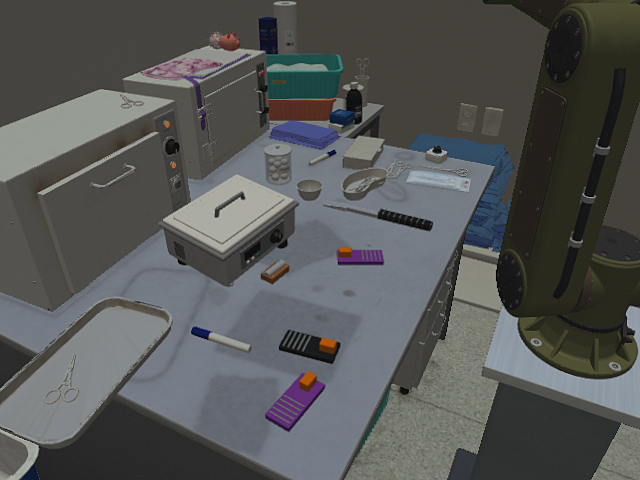

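View pics/top0.png

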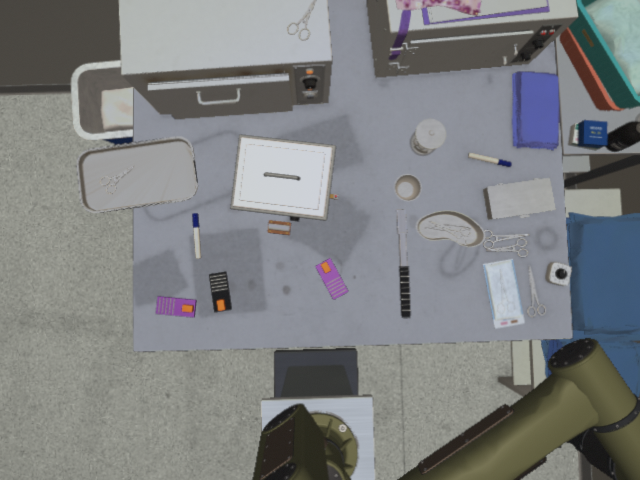

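The top picture shows the bath lid centred near (283,178), the fulcrum at (279,228), and the bar from its toe at (402,212) to its handle end at (405,316). The black pad is at (220,292) with its orange grip at (222,306). The gallipot is at (407,187), the kidney dish at (450,229) and two markers are at (197,236) and (490,159).

```bash
cat > h.py <<'E'
import numpy as np, cv2
from station import telemetry, imaging, boxes_of, cut_out, spot_point
M={c:imaging.camera_model(c) for c in("top","side")}
def ray(c,p):
    m=M[c];K=m["mtx"]
    u=cv2.undistortPoints(np.array([[p]],float),K,np.array([m["k1"],0,0,0,0.]))[0,0] 
    return m["attitude"]@np.array([u[0],-u[1],-1.])
def at(c,p,z):
    d=ray(c,p);o=M[c]["xyz"];return o+d*(z-o[2])/d[2]
def px(c,P):
    m=M[c];K=m["mtx"];q=m["attitude"].T@(np.asarray(P,float)-m["xyz"])
    x,y=q[0]/-q[2],-q[1]/-q[2];s=1+m["k1"]*(x*x+y*y)
    return np.array([K[0,0]*x*s+K[0,2],K[1,1]*y*s+K[1,2]])
def tri(p,q):
    a,b=M["top"]["xyz"],M["side"]["xyz"];d,e=ray("top",p),ray("side",q)
    s=np.linalg.lstsq(np.c_[d,-e],b-a,rcond=None)[0]
    A,B=a+s[0]*d,b+s[1]*e;return (A+B)/2,np.linalg.norm(A-B)
def snap(n,crop=None,f=1):
    for c in("top","side"):
        im=imaging.camera(c);cv2.imwrite(f"pics/{c}_{n}.png",im[:,:,::-1])
E
python3 - <<'E'
from h import *
snap("a")
for n in ["bath","bare_foot","front_lip","fulcrum","pry_bar","bar_toe","pad","gallipot","kidney_dish","marker"]:
    for c in("top","side"):
        for d in spot_point(c,n)[:4]:
            if d["score"]>.2: print(n,c,round(d["score"],2),np.round(d["at"],1),"z0:",np.round(at(c,d["at"],0),3))
E
```

```text
bath top 0.74 [286.9 180.7] z0: [0.777 0.073 0.   ]
bath side 0.82 [231.8 253.9] z0: [0.774 0.075 0.   ]
bare_foot top 0.39 [195.8 234. ] z0: [0.627 0.338 0.   ]
bare_foot side 0.92 [229.4 280.5] z0: [0.718 0.165 0.   ]
bare_foot side 0.48 [262.5 260.4] z0: [0.692 0.064 0.   ]
bare_foot side 0.36 [309.2 197.1] z0: [ 0.738 -0.268  0.   ]
front_lip top 0.45 [279.8 223.9] z0: [0.651 0.096 0.   ]
front_lip side 0.83 [259.6 261.7] z0: [0.695 0.072 0.   ]
fulcrum top 0.85 [281.5 226.4] z0: [0.643 0.091 0.   ]
fulcrum side 0.86 [278.  276.6] z0: [0.626 0.102 0.   ]
pry_bar top 0.8 [401.8 273.6] z0: [ 0.498 -0.253  0.   ]
pry_bar side 0.55 [385.1 219.6] z0: [ 0.495 -0.249  0.   ]
bar_toe top 0.63 [403.3 206. ] z0: [ 0.695 -0.265  0.   ]
bar_toe side 0.73 [324.6 202.9] z0: [ 0.683 -0.258  0.   ]
bar_toe side 0.52 [312.5 194.8] z0: [ 0.736 -0.285  0.   ]
pad top 0.74 [328.4 277.8] z0: [ 0.492 -0.041  0.   ]
pad top 0.7 [175.8 306.4] z0: [0.422 0.397 0.   ]
pad top 0.64 [222.6 290.7] z0: [0.463 0.263 0.   ]
pad side 0.84 [358.8 257.6] z0: [ 0.49  -0.052  0.   ]
pad side 0.72 [311.1 346.4] z0: [0.457 0.264 0.   ]
pad side 0.56 [296.2 403. ] z0: [0.418 0.395 0.   ]
pad side 0.56 [383.7 218.9] z0: [ 0.5   -0.251  0.   ]
gallipot top 0.94 [406.6 186.8] z0: [ 0.751 -0.277  0.   ]
gallipot top 0.53 [219.3 289.2] z0: [0.467 0.272 0.   ]
gallipot top 0.39 [286.1 181.9] z0: [0.773 0.075 0.   ]
gallipot side 0.67 [312.7 200.5] z0: [ 0.72  -0.255  0.   ]
kidney_dish top 0.85 [447.  231.2] z0: [ 0.618 -0.39   0.   ]
kidney_dish side 0.63 [361.  188.7] z0: [ 0.623 -0.386  0.   ]
marker top 0.54 [195.3 237.4] z0: [0.618 0.34  0.   ]
marker side 0.66 [221.  343.4] z0: [0.617 0.337 0.   ]
```

Run:
```python
import cv2
a=cv2.imread("pics/top_a.png")
cv2.imwrite("pics/z1.png",cv2.resize(a[125:325,140:350],None,fx=2.85,fy=2.85,interpolation=cv2.INTER_CUBIC))
cv2.imwrite("pics/z2.png",cv2.resize(a[195:325,370:500],None,fx=4.5,fy=4.5,interpolation=cv2.INTER_CUBIC))
s=cv2.imread("pics/side_a.png")
cv2.imwrite("pics/z3.png",cv2.resize(s[170:370,150:400],None,fx=3,fy=3,interpolation=cv2.INTER_CUBIC))
```

```text
(no output)
```

View pics/z1.png

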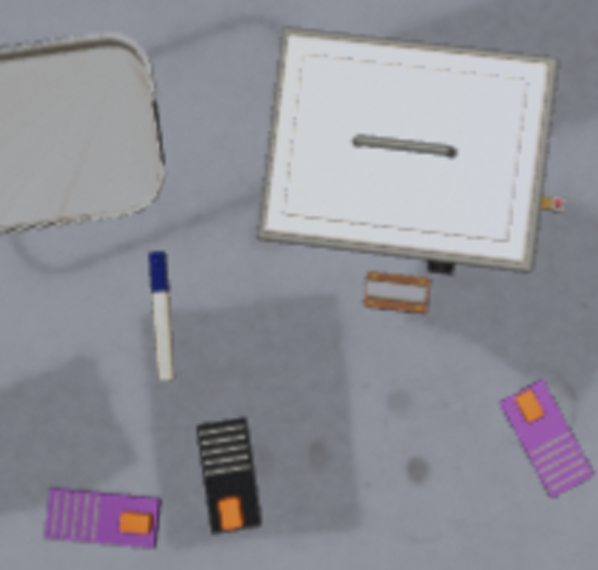

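View pics/z2.png

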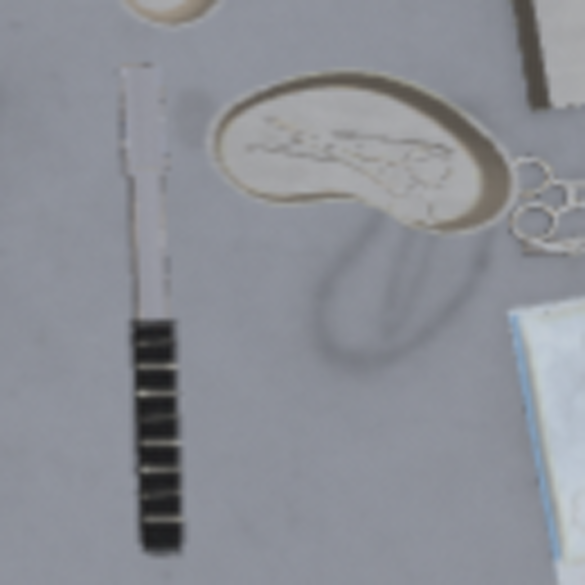

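View pics/z3.png

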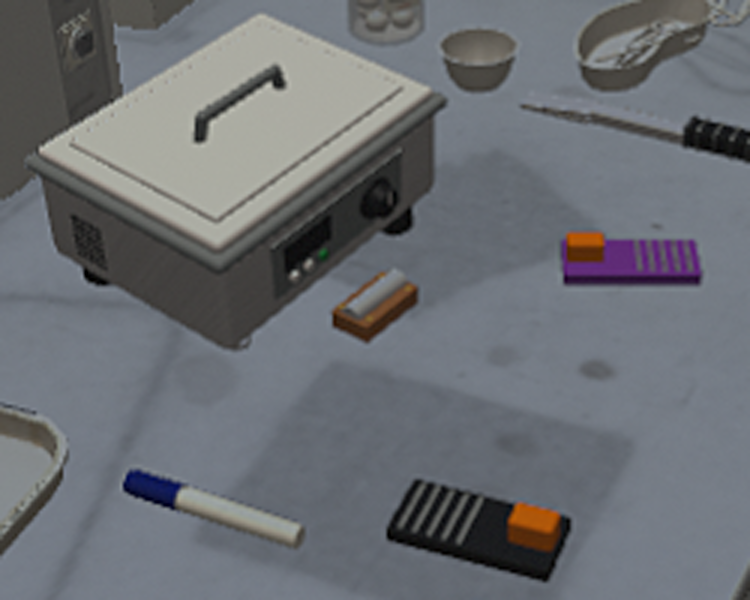

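```bash
cat > m.py <<'E'
from h import *
from scipy.optimize import least_squares
from scipy.spatial.transform import Rotation as R
z1=lambda a,b:(a/2.85+140,b/2.85+125)
z3=lambda a,b:(a/3+150,b/3+170)
z2=lambda a,b:(a/4.5+370,b/4.5+195)
def Rb(yaw,lean=.1046):
    a=np.array([72,95,0])/119.2
    return (R.from_euler("z",yaw)*R.from_rotvec(-lean*a)).as_matrix()
E
python3 - <<'E'
from m import *
# rim corners: BL,BR(back right), FR, FL  (back= top of image)
T=[z1(286,28),z1(556,60),z1(530,270),z1(262,238)]
S={0:z3(27,160),3:z3(220,265),2:z3(447,100)}
def res(p):
    x,y,w,hx,hy,z=p;Rm=Rb(w);o=np.array([x,y,0]);r=[]
    C=[(hx,hy,z),(hx,-hy,z),(-hx,-hy,z),(-hx,hy,z)]
    for i in range(4):
        P=o+Rm@np.array(C[i]);r+=list(px("top",P)-T[i])
        if i in S:r+=list(px("side",P)-S[i])
    r+=list(px("side",o+Rm@[-.072,.095,.012])-z3(241,344))
    return r
f=least_squares(res,[.77,.075,-.1,.1,.13,.14],loss="soft_l1");print("bath",np.round(f.x,4),np.round(f.fun,1))
x,y,w=f.x[:3];Rm=Rb(w)
for n,P in dict(lip=[-.095,0,.032],bare=[-.072,.095,.012],FR=[-.072,-.095,0],knobish=[-.112,-.08,.08]).items():
    Q=np.array([x,y,0])+Rm@P;print(n,np.round(Q,4),px("top",Q).round(1),px("side",Q).round(1))
# fulcrum
F=[z1(368,272),z1(431,280),z1(428,312),z1(364,307)]
def rf(p):
    c,s=np.cos(p[2]),np.sin(p[2]);r=[]
    for (a,b),t in zip([(18,32),(18,-32),(-18,-32),(-18,32)],F):
        a/=1000;b/=1000
        r+=list(px("top",[p[0]+c*a-s*b,p[1]+s*a+c*b,.017])-t)
    return r
g=least_squares(rf,[.64,.09,0]);print("fulc",g.x.round(4),g.fun.round(1),px("side",[g.x[0],g.x[1],.026]))
d=np.array([x,y,0])-[*g.x[:2],0];
print("fulc in bath yaw frame",(R.from_euler("z",-w).apply(-d)).round(4))
# pad
Pd=[z1(197,427),z1(246,418),z1(260,526),z1(213,532)]
def rp(p):
    c,s=np.cos(p[2]),np.sin(p[2]);r=[]
    for (a,b),t in zip([(55,25),(55,-25),(-55,-25),(-55,25)],Pd):
        a/=1000;b/=1000
        r+=list(px("top",[p[0]+c*a-s*b,p[1]+s*a+c*b,.012])-t)
    return r
g=least_squares(rp,[.46,.26,0]);print("pad",g.x.round(4),g.fun.round(1),px("side",[g.x[0],g.x[1],.012]))
# bar
A=at("top",z2(141,65),.005);B=at("top",z2(162,551),.02);print("bar toe",A,"end",B,np.linalg.norm(A-B),np.arctan2(A[1]-B[1],A[0]-B[0]))
Hf=at("top",z2(153,321),.022);print("handle front",Hf)
E
```

```text
bath [ 0.7719  0.0676 -0.1481  0.099   0.1276  0.1216] [ 0.3  0.8 -0.2 -0.2  0.1  0.2  0.2  0.6 -1.  -0.5 -0.2  0.5  0.2  0.5
 -1.5 -1.9]
lip [0.6759 0.0837 0.0239] [283.3 214.3] [263.4 258.3]
bare [ 0.7142  0.1726 -0.    ] [252.8 202.7] [228.8 282.8]
FR [ 0.6866 -0.0158  0.    ] [318.  210.7] [281.1 244.5]
knobish [0.6436 0.0108 0.0753] [309.  223.3] [290.  228.3]
fulc [ 0.6383  0.0955 -0.1257] [-0.  -0.1  0.1 -0.6 -0.1  0.6  0.   0.1] [274.55262083 264.57023047]
fulc in bath yaw frame [-0.1362  0.0079  0.    ]
pad [0.4601 0.2673 0.1278] [-0.2 -0.8  0.  -0.3  0.6  0.3 -0.4  0.9] [308.89591799 342.36594764]
bar toe [ 0.68406185 -0.25789756  0.005     ] end [ 0.37421673 -0.25725738  0.02      ] 0.31020864978853113 -0.0020661351763213765
handle front [ 0.51897391 -0.25640722  0.022     ]
```

```bash
python3 -m inch '[[[0.25,0.23,-0.1,0,0,-0.12,-1],[0.5,0.45,-0.2,0,0,-0.24,-1],[0.7,0.65,-0.3,0,0,-0.36,-1],[0.9,0.83,-0.4,0,0,-0.472,-1],[0.9,0.83,-0.4,0,0,-0.472,-1],[0.9,0.83,-0.4,0,0,-0.472,-1]]]' 60
```

```text
time_s: 1.8
tcp_pos: [0.3226, -0.4144, 0.3224]
eef_rot: [[-1.0, -0.004, -0.001], [-0.004, 1.0, 0.003], [0.001, 0.003, -1.0]]
contact_force: [0.2, -0.3, -1.2]
gripper_width: 0.0857
```

```bash
python3 -m inch '[[[0.25,0.22,-0.1,0,0,0,-1],[0.5,0.45,-0.22,0,0,0,-1],[0.7,0.65,-0.32,0,0,0,-1],[0.857,0.785,-0.4,0,0,0,-1],[0.857,0.785,-0.4,0,0,0,-1],[0.857,0.785,-0.4,0,0,0,-1]]]' 60
python3 - <<'E'
from h import *
snap("b")
a=cv2.imread("pics/top_b.png");cv2.imwrite("pics/b1.png",cv2.resize(a[190:340,330:480],None,fx=3.5,fy=3.5))
s=cv2.imread("pics/side_b.png");cv2.imwrite("pics/b2.png",cv2.resize(s[80:280,280:480],None,fx=3,fy=3))
E
```

```text
time_s: 2.4
tcp_pos: [0.496, -0.2543, 0.2394]
eef_rot: [[-1.0, -0.008, -0.005], [-0.008, 1.0, 0.004], [0.005, 0.004, -1.0]]
contact_force: [-0.9, -0.2, -0.4]
gripper_width: 0.0851
```

View pics/b2.png

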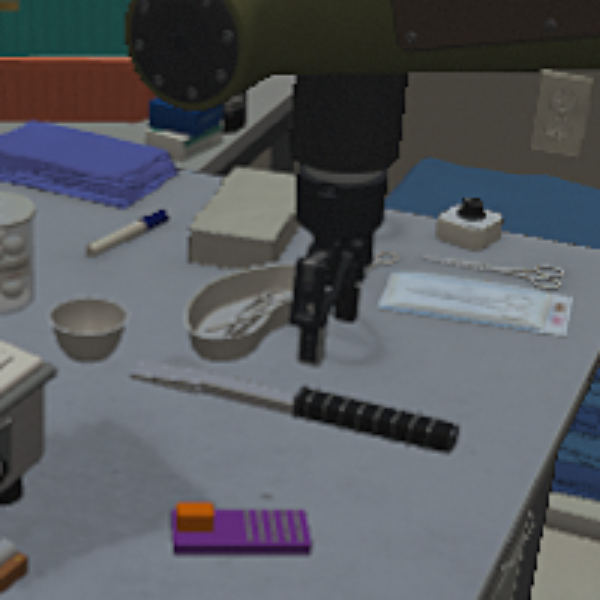

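View pics/b1.png

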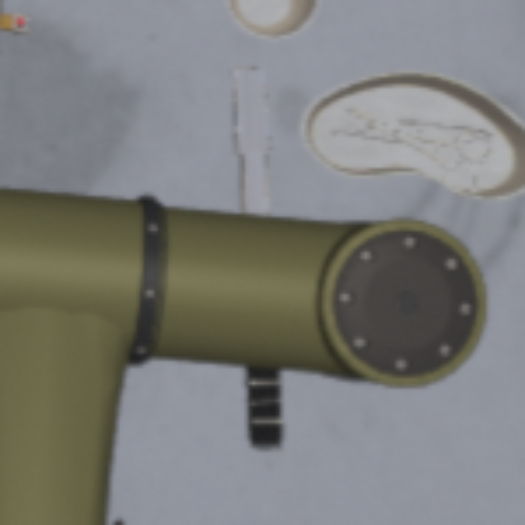

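The open jaws hang over the handle, at about (310,340) in the side crop. The bar is undisturbed, so I go down and grip.

```bash
python3 -m inch '[[[-0.01,-0.015,-0.12,0,0,0,-1],[-0.01,-0.015,-0.24,0,0,0,-1],[-0.01,-0.015,-0.315,0,0,0,-1],[-0.01,-0.015,-0.315,0,0,0,-1],[-0.01,-0.015,-0.315,0,0,0,1],[-0.01,-0.015,-0.315,0,0,0,1],[-0.01,-0.015,-0.315,0,0,0,1],[-0.01,-0.015,-0.315,0,0,0,1]]]' 60
python3 -m inch '[[[0,0,0,0,0,0,1],[0,0,0,0,0,0,1],[0,0,0.15,0,0,0,1],[0,0,0.3,0,0,0,1],[0,0,0.3,0,0,0,1]]]' 80
```

```text
time_s: 3.3
tcp_pos: [0.4927, -0.26, 0.1798]
eef_rot: [[-1.0, -0.006, -0.001], [-0.006, 1.0, 0.002], [0.001, 0.002, -1.0]]
contact_force: [-0.7, 0.3, -0.2]
gripper_width: 0.0285
time_s: 3.8
tcp_pos: [0.4935, -0.2603, 0.2427]
eef_rot: [[-1.0, -0.006, 0.004], [-0.006, 1.0, 0.0], [-0.004, 0.0, -1.0]]
contact_force: [1.3, -1.5, -8.0]
gripper_width: 0.0236
```

```bash
cat > plan.py <<'E'
from m import *
BY=-.148; B=np.array([.7719,.0676,0]); F=np.array([.6383,.0955])
u=np.array([np.cos(BY),np.sin(BY),0]); v=np.array([-u[1],u[0],0])
H=.179; XO=.001; LAT=.005
def tcp(depth,s,c=None,zt=None,back=0,pry=False):
    # toe depth past the lip in level direction, slope s, underside clearance c over the rod
    tipx=-.0965+depth   # lip along u from bath origin (leaning) 
    fx=(F-B[:2])@u[:2]
    D=tipx-fx
    if zt is None: zt=.017+((.009+c)-D*np.sin(s))/np.cos(s)
    bx=np.cos(s)*u+np.array([0,0,-np.sin(s)]); bz=np.cross(bx,v)
    tip=B+tipx*u+LAT*v+[0,0,zt]-back*bx
    o=tip-.190*bx
    t=o+H*bz-XO*bx
    Rt=np.c_[-bx,v,-bz]
    return t,Rt,tip,o
def rows(t,Rt):
    s=telemetry.state();d=(t-s["tcp_pos"])/.2
    w=R.from_matrix(Rt@np.array(s["eef_rot"]).T).as_rotvec()/.5
    print("shift",d.round(3),"turn",w.round(3))
E
python3 - <<'E'
from plan import *
snap("c")
s=cv2.imread("pics/side_c.png");cv2.imwrite("pics/c2.png",cv2.resize(s[80:280,280:480],None,fx=3,fy=3))
st=telemetry.state();print(st["tcp_pos"],st["torque"])
for nm,a in dict(stage=dict(depth=.017,s=.38,c=.003,back=.09),ins=dict(depth=.017,s=.38,c=.003)).items():
    t,Rt,tip,o=tcp(**a);print(nm,t.round(4),tip.round(4),o.round(4));rows(t,Rt)
E
```

```text
[ 0.49218663 -0.25954813  0.23747168] [ 0.01483113  0.2278672  -0.03614311]
stage [0.5016 0.113  0.2777] [0.6113 0.0966 0.0406] [0.4368 0.1226 0.1111]
shift [0.047 1.863 0.201] turn [ 0.045  0.753 -0.302]
ins [0.5842 0.1006 0.2443] [0.694  0.0843 0.0073] [0.5195 0.1103 0.0777]
shift [0.46  1.801 0.034] turn [ 0.045  0.753 -0.302]
```

View pics/c2.png

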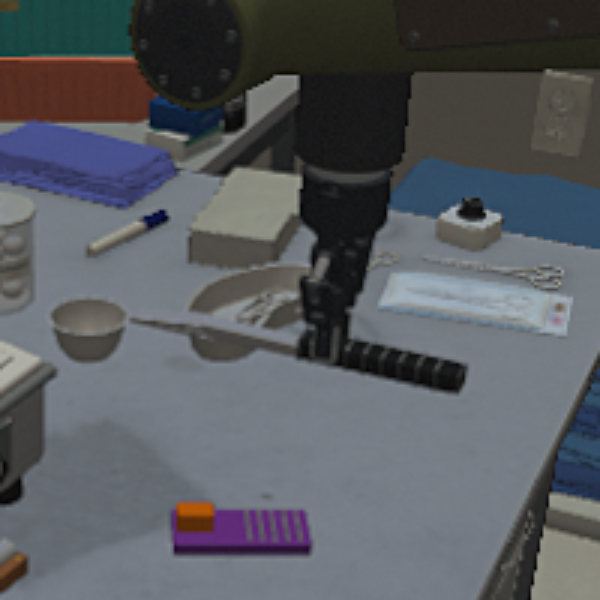

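```bash
python3 -m inch '[[[0,0.1,0.2,0,0,0,1],[0,0.3,0.3,0,0.1,-0.05,1],[0,0.5,0.35,0,0.2,-0.1,1],[0,0.7,0.35,0,0.3,-0.15,1],[0,0.9,0.35,0,0.4,-0.15,1],[0,0.9,0.35,0,0.4,-0.15,1],[0,0.9,0.35,0,0.4,-0.15,1]]]' 80
python3 - <<'E'
from plan import *
t,Rt,tip,o=tcp(depth=.017,s=.38,c=.003,back=.09);rows(t,Rt)
E
```

```text
time_s: 4.6
tcp_pos: [0.4921, -0.0785, 0.3044]
eef_rot: [[-0.976, 0.068, -0.205], [0.067, 0.998, 0.012], [0.205, -0.002, -0.979]]
contact_force: [-0.2, -0.2, -9.9]
gripper_width: 0.0237
shift [ 0.047  0.957 -0.133] turn [ 0.041  0.344 -0.16 ]
```

```bash
python3 -m inch '[[[0,0.2,0,0.01,0.1,-0.05,1],[0,0.4,0,0.02,0.2,-0.1,1],[0.02,0.6,0,0.03,0.3,-0.15,1],[0.04,0.8,0,0.041,0.344,-0.16,1],[0.047,0.957,0,0.041,0.344,-0.16,1],[0.047,0.957,0,0.041,0.344,-0.16,1],[0.047,0.957,0,0.041,0.344,-0.16,1]]]' 80
python3 - <<'E'
from plan import *
snap("d")
s=cv2.imread("pics/side_d.png");cv2.imwrite("pics/d2.png",cv2.resize(s[130:330,180:430],None,fx=3,fy=3))
a=cv2.imread("pics/top_d.png");cv2.imwrite("pics/d1.png",cv2.resize(a[160:360,200:350],None,fx=3,fy=3))
st=telemetry.state();Rm=st["eef_rot"];o=st["tcp_pos"]+Rm@[-XO,0,H]
tip=o-Rm@[1,0,0]*.19
print("slope",np.arcsin(Rm[2,0]),"tip",tip,px("side",tip),px("top",tip),"end",px("side",o+Rm@[.12,0,0]))
print((tip-B)@u,(tip-B)@v)
for c in("top","side"):
    print(c,[(round(q["score"],2),np.round(q["at"],1)) for q in spot_point(c,"bar_toe")[:3]])
t,Rt,tip,o=tcp(depth=.017,s=.38,c=.003,back=.09);rows(t,Rt)
E
```

```text
time_s: 5.3
tcp_pos: [0.5017, 0.1127, 0.3027]
eef_rot: [[-0.918, 0.148, -0.368], [0.138, 0.989, 0.054], [0.372, -0.001, -0.928]]
contact_force: [-0.8, 0.2, -8.6]
gripper_width: 0.0242
slope 0.3807173257062096 tip [0.61113171 0.09501909 0.06622837] [284.36145508 253.15548869] [278.74933368 236.07809739] end [405.58762327 253.94598079]
-0.16305399530291442 0.003412405420748492
top []
side [(0.6, array([283.9, 254.8]))]
shift [-0.     0.006 -0.131] turn [ 0.001 -0.     0.004]
```

View pics/d2.png

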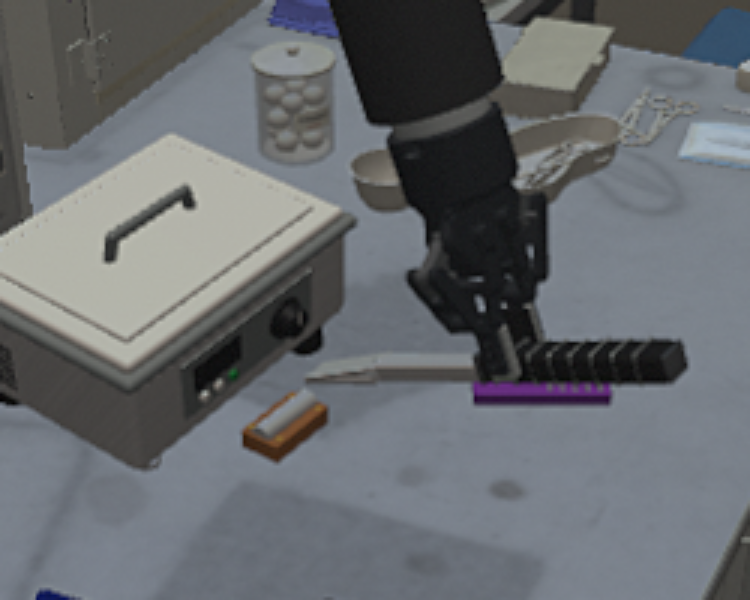

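View pics/d1.png

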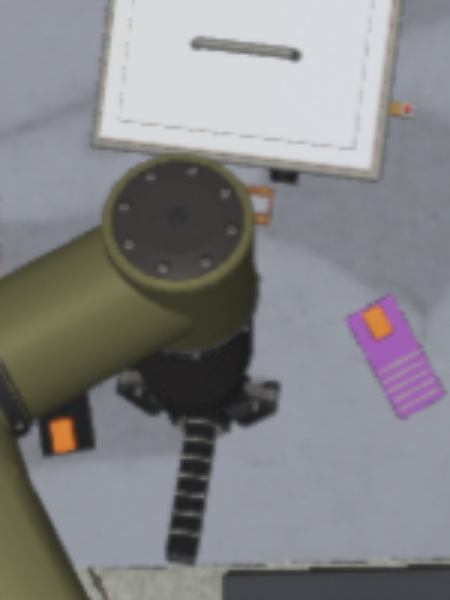

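The side crop shows the toe at (307,378) and the rod crown at (288,412). Both lie about 2-3 px below my predictions, so they agree relative to each other. I lower the bar and advance part way along its axis.

```bash
python3 -m inch '[[[0,0,-0.06,0,0,0,1],[0,0.006,-0.126,0,0,0.004,1],[0,0.006,-0.126,0,0,0.004,1],[0.1,-0.009,-0.166,0,0,0.004,1],[0.19,-0.022,-0.203,0,0,0.004,1],[0.275,-0.035,-0.237,0,0,0.004,1],[0.275,-0.035,-0.237,0,0,0.004,1],[0.275,-0.035,-0.237,0,0,0.004,1]]]' 80
python3 - <<'E'
from plan import *
snap("e")
s=cv2.imread("pics/side_e.png");cv2.imwrite("pics/e2.png",cv2.resize(s[190:330,210:390],None,fx=4,fy=4,interpolation=cv2.INTER_CUBIC))
st=telemetry.state();Rm=st["eef_rot"];o=st["tcp_pos"]+Rm@[-XO,0,H]
tip=o-Rm@[1,0,0]*.19
print("slope",np.arcsin(Rm[2,0]),"tip",tip,px("side",tip))
print((tip-B)@u,(tip-B)@v,st["contact_force"])
t,Rt,tip,o=tcp(depth=.017,s=.38,c=.004);rows(t,Rt)
E
```

```text
time_s: 6.3
tcp_pos: [0.5565, 0.1047, 0.2557]
eef_rot: [[-0.918, 0.148, -0.369], [0.138, 0.989, 0.054], [0.373, -0.002, -0.928]]
contact_force: [0.1, -0.0, -9.4]
gripper_width: 0.0242
slope 0.38018504411546195 tip [0.66599853 0.08845924 0.01964329] [265.98239813 261.98440337]
-0.10781966002599296 0.005014949468242646 [ 0.29762487 -0.48540357 -9.84991041]
shift [ 0.14  -0.021 -0.057] turn [ 0.001 -0.001 -0.001]
```

View pics/e2.png

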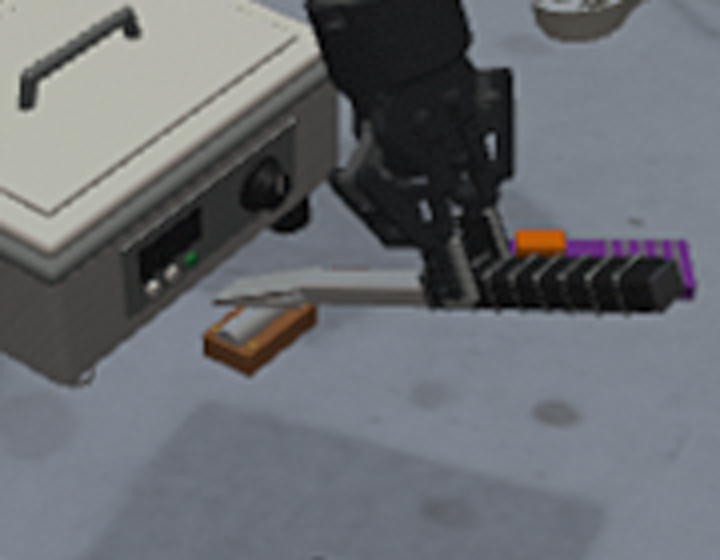

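The tip is at (213,300) in the crop, just in front of and below the bath's lower edge, which is at about (204,285). The relative geometry fits, so I slide it in.

```bash
python3 -m inch '[[[0.035,-0.005,-0.014,0,0,0,1],[0.07,-0.01,-0.028,0,0,0,1],[0.105,-0.016,-0.043,0,0,0,1],[0.14,-0.021,-0.057,0,0,0,1],[0.14,-0.021,-0.057,0,0,0,1],[0.14,-0.021,-0.057,0,0,0,1]]]' 80
python3 - <<'E'
from plan import *
snap("f")
s=cv2.imread("pics/side_f.png");cv2.imwrite("pics/f2.png",cv2.resize(s[190:330,210:390],None,fx=4,fy=4,interpolation=cv2.INTER_CUBIC))
st=telemetry.state();Rm=st["eef_rot"];o=st["tcp_pos"]+Rm@[-XO,0,H]
tip=o-Rm@[1,0,0]*.19
print("slope",np.arcsin(Rm[2,0]),"tip",tip,px("side",tip))
print((tip-B)@u+.0965,(tip-B)@v,st["contact_force"])
E
```

```text
time_s: 7.0
tcp_pos: [0.5844, 0.1006, 0.2449]
eef_rot: [[-0.918, 0.147, -0.368], [0.137, 0.989, 0.054], [0.372, -0.001, -0.928]]
contact_force: [-0.2, -0.0, -10.0]
gripper_width: 0.0236
slope 0.3803552908726765 tip [0.69393277 0.08423076 0.00819815] [257.10738754 261.81989639]
0.016932729288824555 0.004951883509614294 [ 0.41151659  1.28313619 -9.68461942]
```

View pics/f2.png

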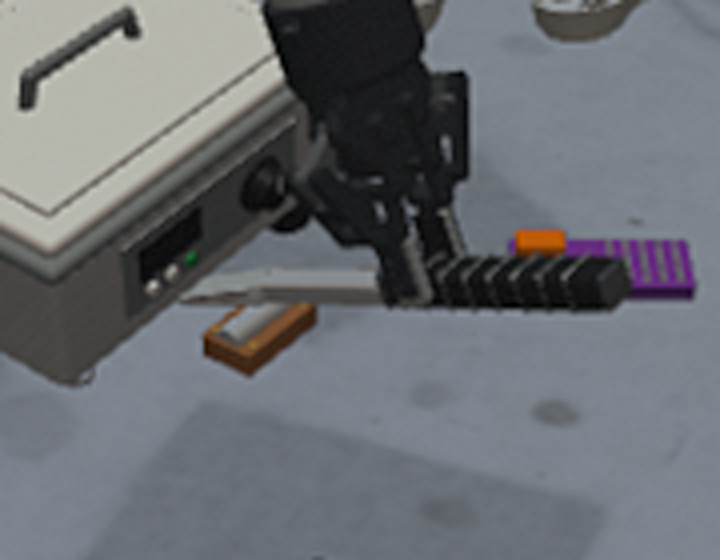

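The toe is at the under-edge near (182,298) with no contact forces. Next I work out the levering arc about the rod.

```bash
cat >> plan.py <<'E'
def arc(s,c,depth0=.0185,s0=.38):
    fx=(F-B[:2])@u[:2]
    L=((-.0965+depth0-fx)-.009*np.sin(s0))/np.cos(s0)
    bx=np.cos(s)*u+np.array([0,0,-np.sin(s)]); bz=np.cross(bx,v)
    rod=B+fx*u+LAT*v+[0,0,.017]
    tip=rod+L*bx+(.009+c)*bz
    o=tip-.19*bx; return o+H*bz-XO*bx, np.c_[-bx,v,-bz],tip,o
E
python3 - <<'E'
from plan import *
for s in (.38,.3,.2,.15,.1,.05,0,-.05,-.1):
    t,Rt,tip,o=arc(s,.001);print(s,tip.round(4),(o-.12*(-Rt[:,0]))[2].round(4),end=" ");rows(t,Rt)
E
```

```text
0.38 [0.6959 0.084  0.0044] 0.1193 shift [ 0.009 -0.002 -0.019] turn [ 0.001 -0.001 -0.001]
0.3 [0.6967 0.0839 0.0091] 0.1007 shift [-0.079  0.012 -0.044] turn [-0.023 -0.159 -0.001]
0.2 [0.6972 0.0838 0.0151] 0.0766 shift [-0.185  0.027 -0.084] turn [-0.052 -0.357 -0.001]
0.15 [0.6972 0.0838 0.0181] 0.0644 shift [-0.237  0.035 -0.109] turn [-0.067 -0.456 -0.001]
0.1 [0.6971 0.0838 0.021 ] 0.052 shift [-0.288  0.043 -0.135] turn [-0.081 -0.555 -0.001]
0.05 [0.6968 0.0839 0.024 ] 0.0395 shift [-0.337  0.05  -0.165] turn [-0.096 -0.654 -0.001]
0 [0.6964 0.0839 0.027 ] 0.027 shift [-0.384  0.057 -0.197] turn [-0.111 -0.753 -0.001]
-0.05 [0.6958 0.084  0.0299] 0.0144 shift [-0.43   0.064 -0.231] turn [-0.126 -0.851 -0.   ]
-0.1 [0.6951 0.0841 0.0329] 0.0019 shift [-0.474  0.07  -0.267] turn [-0.14 -0.95 -0.  ]
```

```bash
python3 -m inch '[[[0.009,-0.002,-0.019,0,0,0,1],[0.009,-0.002,-0.019,0,0,0,1],[-0.035,0.005,-0.031,-0.011,-0.08,0,1],[-0.079,0.012,-0.044,-0.023,-0.159,0,1],[-0.132,0.019,-0.064,-0.038,-0.258,0,1],[-0.185,0.027,-0.084,-0.052,-0.357,0,1],[-0.237,0.035,-0.109,-0.067,-0.456,0,1],[-0.237,0.035,-0.109,-0.067,-0.456,0,1]]]' 80
python3 - <<'E'
from plan import *
snap("g")
s=cv2.imread("pics/side_g.png");cv2.imwrite("pics/g2.png",cv2.resize(s[190:330,210:390],None,fx=4,fy=4,interpolation=cv2.INTER_CUBIC))
st=telemetry.state();print(st["contact_force"],st["torque"],np.arcsin(st["eef_rot"][2,0]))
for s in (.15,.1,.05,0,-.05,-.1):
    t,Rt,tip,o=arc(s,.001);print(s,end=" ");rows(t,Rt)
E
```

```text
time_s: 7.9
tcp_pos: [0.5357, 0.1076, 0.2235]
eef_rot: [[-0.978, 0.146, -0.147], [0.145, 0.989, 0.021], [0.149, -0.0, -0.989]]
contact_force: [-0.0, -0.9, -6.7]
gripper_width: 0.0241
[-2.142791   -0.30739144 -6.67155682] [-0.17117117  0.40343184  0.06495904] 0.15183201097174429
0.15 shift [ 0.002  0.    -0.003] turn [ 0.001 -0.004 -0.002]
0.1 shift [-0.048  0.008 -0.03 ] turn [-0.014 -0.103 -0.002]
0.05 shift [-0.097  0.015 -0.059] turn [-0.029 -0.202 -0.002]
0 shift [-0.145  0.022 -0.091] turn [-0.043 -0.301 -0.002]
-0.05 shift [-0.191  0.029 -0.125] turn [-0.058 -0.399 -0.002]
-0.1 shift [-0.235  0.036 -0.161] turn [-0.073 -0.498 -0.002]
```

View pics/g2.png

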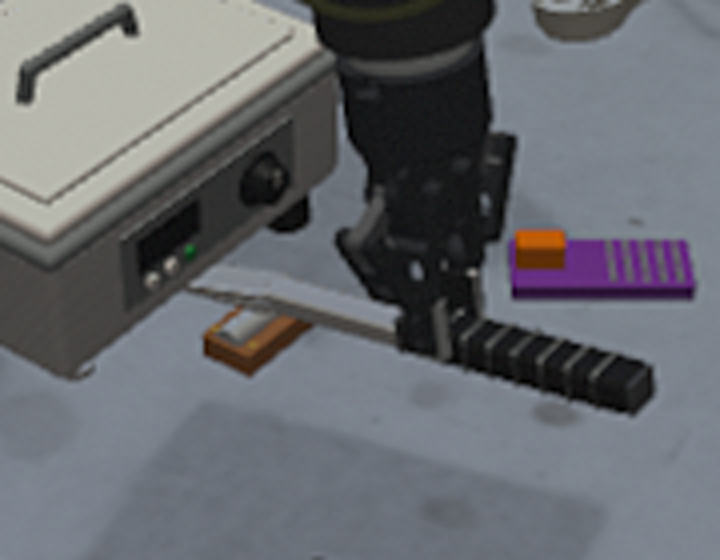

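The lip has just engaged at (190,288) and the block has not moved. I press on slowly.

```bash
python3 -m inch '[[[-0.023,0.004,-0.016,-0.007,-0.05,0,1],[-0.048,0.008,-0.03,-0.014,-0.103,0,1],[-0.072,0.011,-0.045,-0.021,-0.15,0,1],[-0.097,0.015,-0.059,-0.029,-0.202,0,1],[-0.121,0.018,-0.075,-0.036,-0.25,0,1],[-0.145,0.022,-0.091,-0.043,-0.301,0,1],[-0.145,0.022,-0.091,-0.043,-0.301,0,1]]]' 80
python3 - <<'E'
from plan import *
snap("h")
s=cv2.imread("pics/side_h.png");cv2.imwrite("pics/h2.png",cv2.resize(s[190:330,210:390],None,fx=4,fy=4,interpolation=cv2.INTER_CUBIC))
st=telemetry.state();print(st["contact_force"],st["torque"],np.arcsin(st["eef_rot"][2,0]))
for s in (0,-.05,-.09,-.1):
    t,Rt,tip,o=arc(s,.001);print(s,end=" ");rows(t,Rt)
E
```

```text
time_s: 8.7
tcp_pos: [0.508, 0.1119, 0.2069]
eef_rot: [[-0.989, 0.147, 0.002], [0.147, 0.989, -0.0], [-0.002, 0.0, -1.0]]
contact_force: [4.9, -1.1, -6.4]
gripper_width: 0.0238
[ 4.36881328 -2.26770859 -6.15706294] [-0.46104999 -1.06308722 -0.14798597] -0.0006758479745135888
0 shift [-0.004  0.001 -0.005] turn [-0.     0.001 -0.001]
-0.05 shift [-0.05   0.008 -0.04 ] turn [-0.015 -0.098 -0.001]
-0.09 shift [-0.085  0.013 -0.069] turn [-0.027 -0.177 -0.001]
-0.1 shift [-0.094  0.014 -0.076] turn [-0.03  -0.196 -0.001]
```

View pics/h2.png

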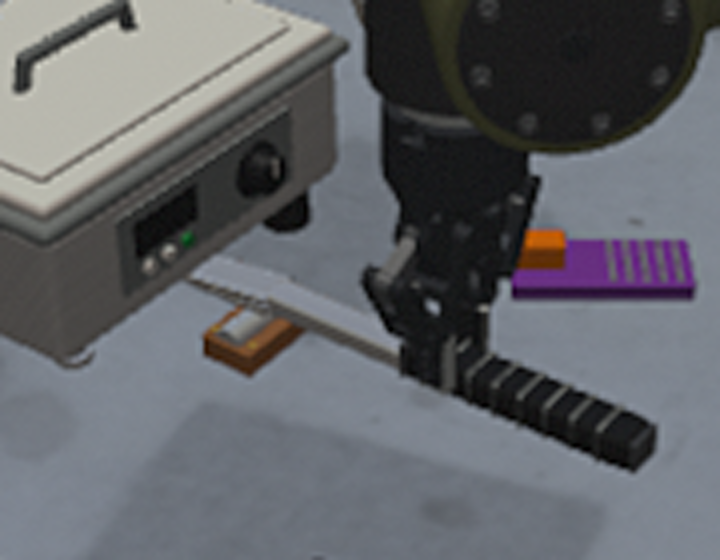

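The left foot has risen, at (75,358). I continue down to the table.

```bash
python3 -m inch '[[[-0.025,0.004,-0.02,-0.007,-0.05,0,1],[-0.05,0.008,-0.04,-0.015,-0.098,0,1],[-0.068,0.01,-0.054,-0.021,-0.138,0,1],[-0.085,0.013,-0.069,-0.027,-0.177,0,1],[-0.094,0.014,-0.08,-0.03,-0.2,0,1],[-0.094,0.014,-0.083,-0.03,-0.2,0,1],[-0.094,0.014,-0.083,-0.03,-0.2,0,1]]]' 80
python3 - <<'E'
from plan import *
snap("i")
s=cv2.imread("pics/side_i.png");cv2.imwrite("pics/i2.png",cv2.resize(s[190:330,210:390],None,fx=4,fy=4,interpolation=cv2.INTER_CUBIC))
st=telemetry.state();print(st["contact_force"],st["torque"],np.arcsin(st["eef_rot"][2,0]),st["tcp_pos"])
for s in (-.1,):
    t,Rt,tip,o=arc(s,.001);print(s,end=" ");rows(t,Rt)
E
```

```text
time_s: 9.5
tcp_pos: [0.4905, 0.1146, 0.1925]
eef_rot: [[-0.984, 0.147, 0.102], [0.147, 0.989, -0.015], [-0.104, 0.0, -0.995]]
contact_force: [5.3, -2.0, -3.5]
gripper_width: 0.0237
[ 4.28652112 -1.75951069 -2.99629786] [-0.6318165  -0.85587371 -0.13636311] -0.10354198162958357 [0.4905272  0.11465153 0.19246829]
-0.1 shift [-0.005  0.001 -0.003] turn [-0.     0.007  0.   ]
```

View pics/i2.png

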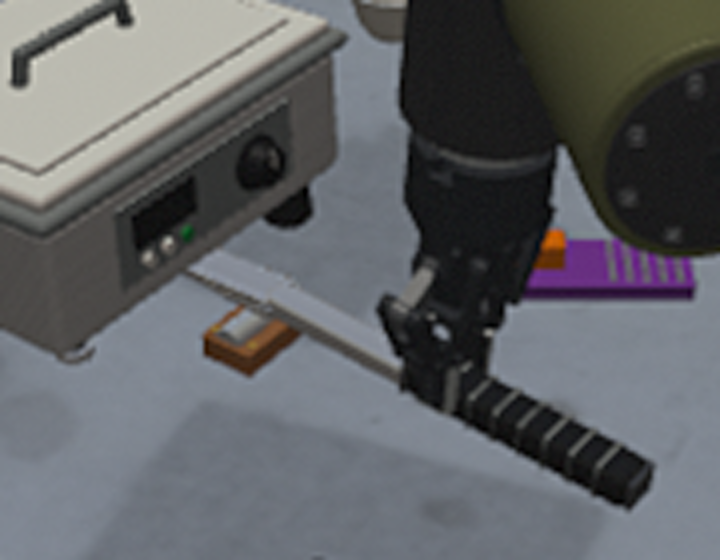

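The bath's front is up and the handle is almost on the table. I lower the last 2 mm, open the jaws and retreat.

```bash
python3 -m inch '[[[0,0,-0.01,0,0,0,1],[0,0,-0.012,0,0,0,1],[0,0,-0.012,0,0,0,0.4],[0,0,-0.012,0,0,0,0],[0,0,-0.012,0,0,0,-0.5],[0,0,-0.012,0,0,0,-1],[0,0,-0.012,0,0,0,-1],[0,0,-0.012,0,0,0,-1]]]' 40
python3 -m inch '[[[-0.01,0,0.1,0,0,0,-1],[-0.03,0,0.3,0,0,0,-1],[-0.05,0,0.5,0,0,0,-1],[-0.05,0,0.5,0,0,0,-1]]]'
python3 - <<'E'
from plan import *
snap("j")
s=cv2.imread("pics/side_j.png");cv2.imwrite("pics/j2.png",cv2.resize(s[190:330,210:390],None,fx=4,fy=4,interpolation=cv2.INTER_CUBIC))
cv2.imwrite("pics/j3.png",s)
E
```

```text
time_s: 10.4
tcp_pos: [0.4906, 0.1147, 0.1902]
eef_rot: [[-0.984, 0.147, 0.103], [0.147, 0.989, -0.015], [-0.104, 0.001, -0.995]]
contact_force: [0.1, -0.1, -0.9]
gripper_width: 0.0852
time_s: 10.8
tcp_pos: [0.4816, 0.1151, 0.2971]
eef_rot: [[-0.983, 0.147, 0.113], [0.146, 0.989, -0.01], [-0.113, 0.006, -0.994]]
contact_force: [0.6, 0.4, -0.1]
gripper_width: 0.0859
```

View pics/j2.png

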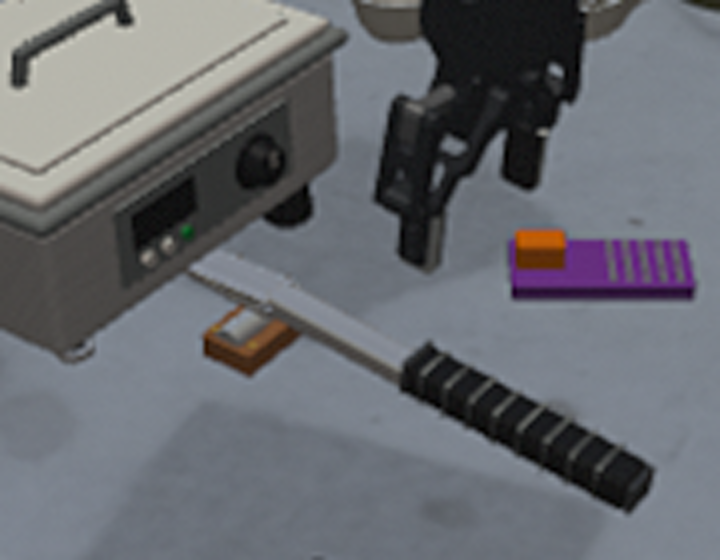

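```bash
cat >> plan.py <<'E'
foot=B-.072*u+.095*v
def padpose(c,yaw,zg,s=-.25,gx=-.037,lift=0):
    d=np.array([np.cos(yaw),np.sin(yaw),0]);vv=np.array([-d[1],d[0],0])
    bx=np.cos(s)*d+np.array([0,0,-np.sin(s)]);bz=np.cross(bx,vv)
    g=np.array([c[0],c[1],0])+gx*d+[0,0,zg]
    return g+.155*bz,np.c_[-bx,vv,-bz]
E
python3 - <<'E'
from plan import *
print("foot",foot, at("side",(229.5,278.7),.0165), at("side",(232,275.7),.0165))
p=spot_point("side","bare_foot");print([(round(q["score"],2),np.round(q["at"],1)) for q in p[:2]])
t,Rt=padpose((.4601,.2673),.128,.034);print(t);rows(t,Rt)
E
```

```text
foot [0.71469583 0.1721786  0.        ] [0.7078176  0.17636245 0.0165    ] [0.70914976 0.16468577 0.0165    ]
[(0.72, array([230.4, 276.9]))]
[0.38536879 0.25768182 0.18418143]
shift [-0.475  0.715 -0.528] turn [-0.005 -0.294  0.551]
```

```bash
python3 -m inch '[[[-0.1,0.15,-0.02,0,-0.06,0.11,-1],[-0.2,0.32,-0.05,0,-0.12,0.22,-1],[-0.3,0.5,-0.08,0,-0.18,0.35,-1],[-0.4,0.65,-0.12,0,-0.24,0.46,-1],[-0.475,0.715,-0.15,-0.005,-0.294,0.551,-1],[-0.475,0.715,-0.15,-0.005,-0.294,0.551,-1],[-0.475,0.715,-0.15,-0.005,-0.294,0.551,-1]]]'
python3 - <<'E'
from plan import *
snap("k")
s=cv2.imread("pics/side_k.png");cv2.imwrite("pics/k2.png",cv2.resize(s[210:410,220:420],None,fx=3,fy=3,interpolation=cv2.INTER_CUBIC))
a=cv2.imread("pics/top_k.png");cv2.imwrite("pics/k1.png",cv2.resize(a[220:380,150:310],None,fx=3,fy=3))
t,Rt=padpose((.4601,.2673),.128,.034);rows(t,Rt)
E
```

```text
time_s: 11.65
tcp_pos: [0.3852, 0.2577, 0.2587]
eef_rot: [[-0.961, -0.129, 0.244], [-0.125, 0.992, 0.03], [-0.246, -0.001, -0.969]]
contact_force: [-0.0, -0.5, 0.1]
gripper_width: 0.0855
shift [-0.002  0.002 -0.377] turn [ 0.001 -0.001  0.002]
```

View pics/k2.png

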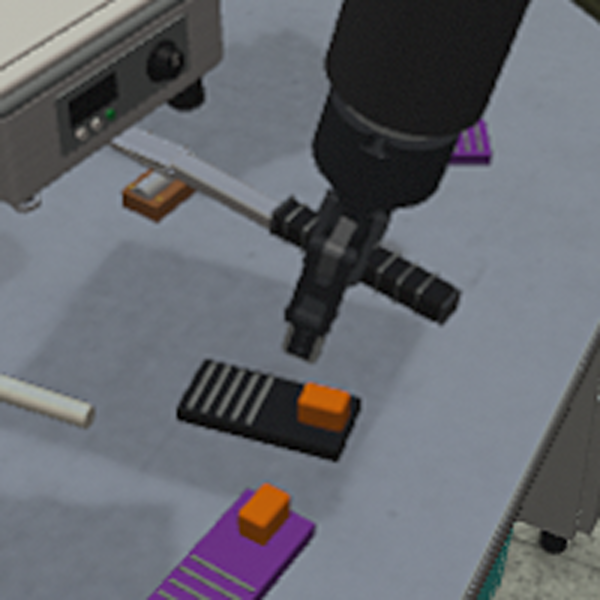

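View pics/k1.png

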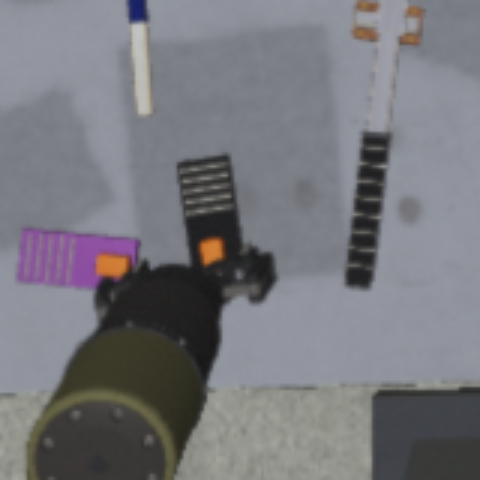

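The jaws straddle the pad's grip, which shows at (325,405) in the side crop, and the decoy is clear. I go down and grip.

```bash
python3 -m inch '[[[0,0,-0.15,0,0,0,-1],[0,0,-0.3,0,0,0,-1],[-0.002,0.002,-0.375,0,0,0,-1],[-0.002,0.002,-0.375,0,0,0,0],[-0.002,0.002,-0.375,0,0,0,0.6],[-0.002,0.002,-0.375,0,0,0,1],[-0.002,0.002,-0.375,0,0,0,1],[-0.002,0.002,-0.375,0,0,0,1]]]' 40
python3 -m inch '[[[0,0,0,0,0,0,1],[0,0,0,0,0,0,1],[0,0,0.1,0,0,0,1],[0,0,0.2,0,0,0,1],[0,0,0.2,0,0,0,1]]]'
python3 - <<'E'
from plan import *
snap("l")
s=cv2.imread("pics/side_l.png");cv2.imwrite("pics/l2.png",cv2.resize(s[210:410,220:420],None,fx=3,fy=3,interpolation=cv2.INTER_CUBIC))
a=cv2.imread("pics/top_l.png");cv2.imwrite("pics/l1.png",cv2.resize(a[220:380,150:310],None,fx=3,fy=3))
t,Rt=padpose(foot-.12*u,BY,.034+.02);rows(t,Rt)
E
```

```text
time_s: 12.55
tcp_pos: [0.3857, 0.2581, 0.1859]
eef_rot: [[-0.961, -0.127, 0.246], [-0.122, 0.992, 0.033], [-0.248, 0.001, -0.969]]
contact_force: [1.2, -0.3, -0.5]
gripper_width: 0.0194
time_s: 13.05
tcp_pos: [0.3862, 0.2589, 0.2288]
eef_rot: [[-0.96, -0.127, 0.249], [-0.122, 0.992, 0.036], [-0.252, 0.004, -0.968]]
contact_force: [0.9, -0.9, -0.8]
gripper_width: 0.0185
shift [ 0.679 -0.286 -0.107] turn [-0.004  0.001 -0.55 ]
```

View pics/l2.png

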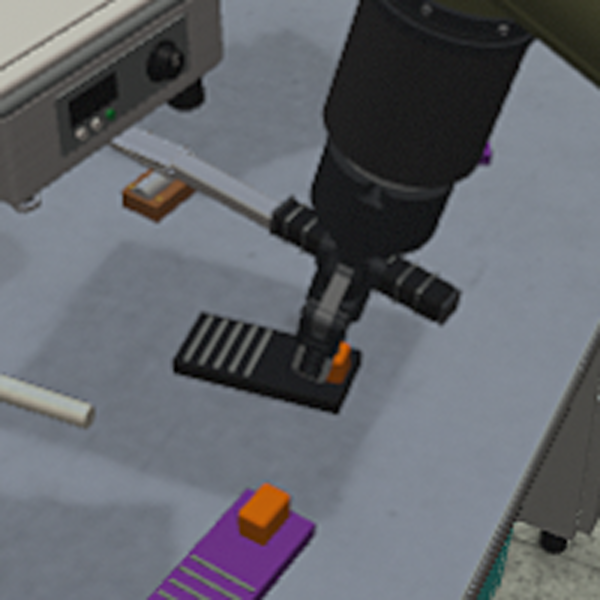

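View pics/l1.png

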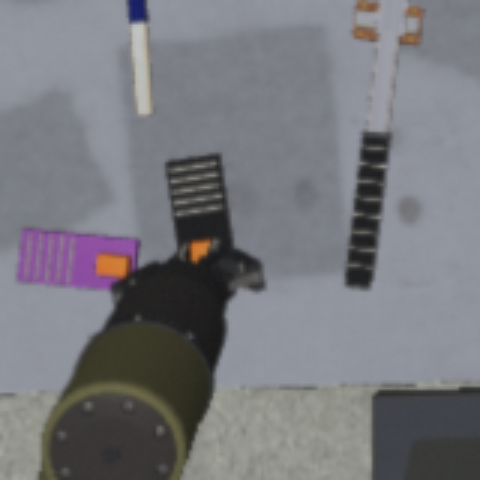

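Run:
```python
from plan import *
z=.012+.0435
P=[at("top",(a/3+150,b/3+220),z) for a,b in [(167,163),(220,154),(231,245),(178,237)]]
print(np.round(P,4)); 
fm=(P[0]+P[1])/2; e=P[0]-P[1]; yaw=np.arctan2(-e[0],e[1]);print("width",np.linalg.norm(e),"yaw",yaw)
for a,b in((0,3),(1,2)):
    d=P[a]-P[b];print(np.arctan2(d[1],d[0]))
st=telemetry.state();Rm=st["eef_rot"];g=st["tcp_pos"]+.155*Rm[:,2];print("grasp",g,"toolyaw",np.arctan2(-Rm[0,1],Rm[1,1]))
d=np.array([np.cos(.128),np.sin(.128)]);print("front mid rel grasp: along",(fm-g)[:2]@d,"lat",(fm-g)[:2]@[-d[1],d[0]])
print("front mid side pred",px("side",fm))
```

```text
[[0.5111 0.299  0.0555]
 [0.5182 0.2503 0.0555]
 [0.4348 0.2413 0.0555]
 [0.4433 0.2896 0.0555]]
width 0.049192501686054796 yaw 0.14334886604006583
0.13646793349096487
0.10702149238666177
grasp [0.42372644 0.26322759 0.07550843] toolyaw 0.12682408282932964
front mid rel grasp: along 0.09163034795139649 lat -0.0003101361885639149
front mid side pred [281.60969719 319.03262254]
```

```bash
python3 -m inch '[[[0.12,-0.03,0.05,0,0,-0.1,1],[0.25,-0.08,0.05,0,0,-0.2,1],[0.4,-0.15,0.02,0,0,-0.32,1],[0.55,-0.22,0,0,0,-0.44,1],[0.679,-0.286,0,-0.004,0,-0.55,1],[0.679,-0.286,0,-0.004,0,-0.55,1],[0.679,-0.286,0,-0.004,0,-0.55,1]]]'
python3 - <<'E'
from plan import *
snap("n")
s=cv2.imread("pics/side_n.png");cv2.imwrite("pics/n2.png",cv2.resize(s[190:340,190:390],None,fx=4,fy=4,interpolation=cv2.INTER_CUBIC))
t,Rt=padpose(foot-.12*u,BY,.036);rows(t,Rt)
t,Rt=padpose(foot-.028*u,BY,.036);rows(t,Rt)
E
```

```text
time_s: 13.85
tcp_pos: [0.5214, 0.2002, 0.2238]
eef_rot: [[-0.959, 0.149, 0.243], [0.144, 0.989, -0.039], [-0.246, -0.002, -0.969]]
contact_force: [-0.2, 0.3, -0.8]
gripper_width: 0.0191
shift [ 0.003  0.    -0.193] turn [ 0.002 -0.001 -0.001]
shift [ 0.458 -0.068 -0.193] turn [ 0.002 -0.001 -0.001]
```

View pics/n2.png

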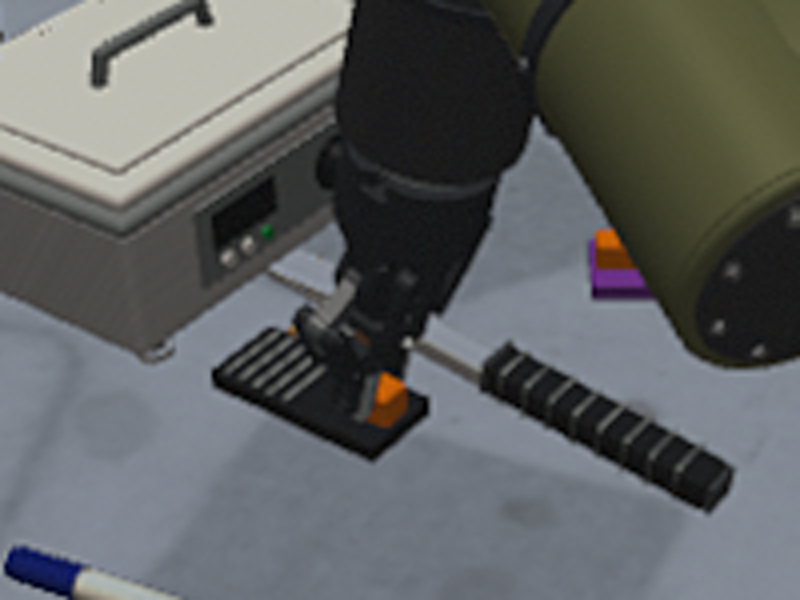

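```bash
python3 -m inch '[[[0,0,-0.1,0,0,0,1],[0.003,0,-0.18,0.002,0,0,1],[0.003,0,-0.19,0.002,0,0,1],[0.003,0,-0.19,0.002,0,0,1]]]'
python3 - <<'E'
from plan import *
snap("o")
s=cv2.imread("pics/side_o.png");cv2.imwrite("pics/o2.png",cv2.resize(s[190:340,190:390],None,fx=4,fy=4,interpolation=cv2.INTER_CUBIC))
print(telemetry.state()["contact_force"])
t,Rt=padpose(foot-.028*u,BY,.036);rows(t,Rt)
E
```

```text
time_s: 14.35
tcp_pos: [0.5209, 0.2013, 0.1869]
eef_rot: [[-0.959, 0.146, 0.244], [0.141, 0.989, -0.036], [-0.247, -0.0, -0.969]]
contact_force: [0.6, -0.7, -0.5]
gripper_width: 0.0188
[ 0.22846161 -0.72188684 -0.75783071]
shift [ 0.456 -0.069 -0.007] turn [-0.001 -0.    -0.002]
```

View pics/o2.png

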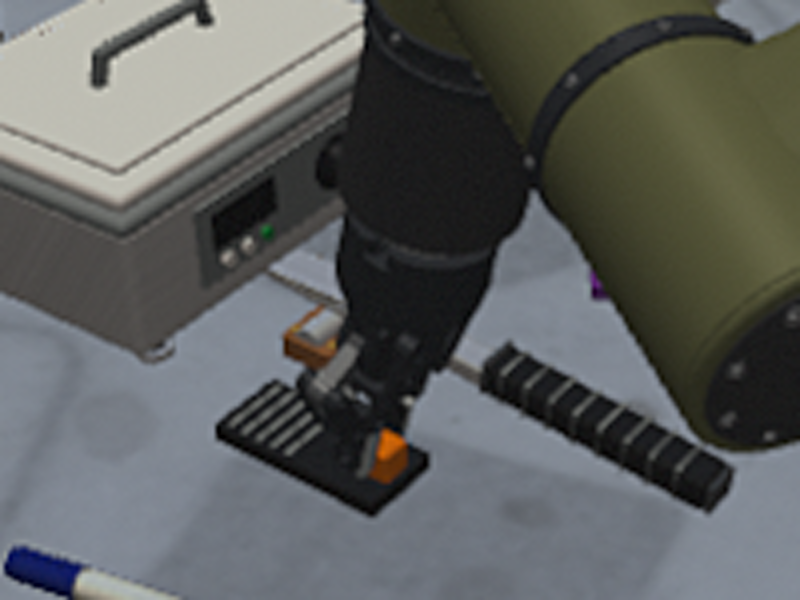

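The pad is on the table in line with the foot, which is at (155,350) in the crop. I push it in.

```bash
python3 -m inch '[[[0.09,-0.014,-0.005,0,0,0,1],[0.18,-0.027,-0.005,0,0,0,1],[0.25,-0.038,-0.005,0,0,0,1],[0.3,-0.045,-0.005,0,0,0,1],[0.3,-0.045,-0.005,0,0,0,1]]]'
python3 - <<'E'
from plan import *
snap("p")
s=cv2.imread("pics/side_p.png");cv2.imwrite("pics/p2.png",cv2.resize(s[190:340,190:390],None,fx=4,fy=4,interpolation=cv2.INTER_CUBIC))
print(telemetry.state()["contact_force"])
t,Rt=padpose(foot-.028*u,BY,.036);rows(t,Rt)
E
```

```text
time_s: 14.95
tcp_pos: [0.582, 0.1922, 0.1868]
eef_rot: [[-0.958, 0.147, 0.245], [0.143, 0.989, -0.036], [-0.248, 0.001, -0.969]]
contact_force: [-0.8, -0.1, -0.2]
gripper_width: 0.0188
[ 0.39649072  0.94383012 -1.20881738]
shift [ 0.157 -0.024 -0.002] turn [-0.001 -0.001 -0.002]
```

View pics/p2.png

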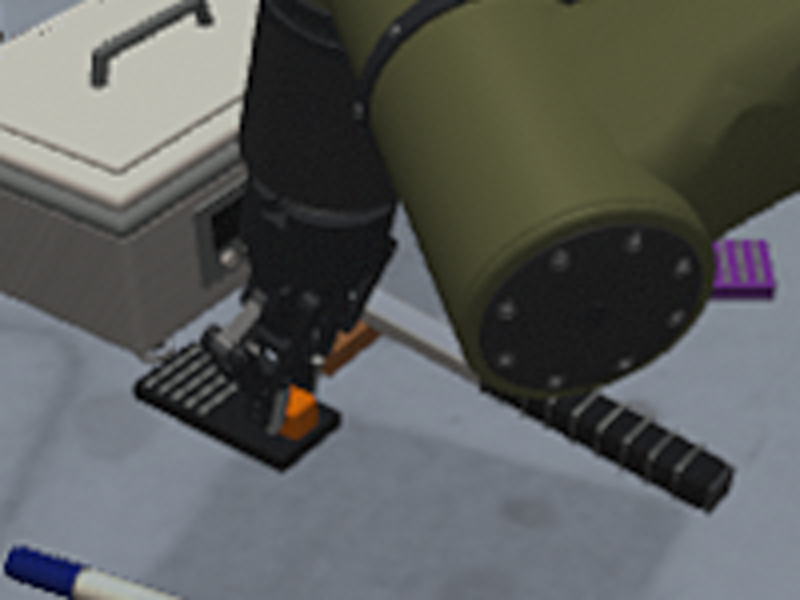

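```bash
python3 -m inch '[[[0.05,-0.008,-0.002,0,0,0,1],[0.1,-0.015,-0.002,0,0,0,1],[0.14,-0.021,-0.003,0,0,0,1],[0.157,-0.024,-0.004,0,0,0,1],[0.157,-0.024,-0.006,0,0,0,1],[0.157,-0.024,-0.006,0,0,0,1]]]'
python3 - <<'E'
from plan import *
snap("q")
s=cv2.imread("pics/side_q.png");cv2.imwrite("pics/q2.png",cv2.resize(s[190:340,190:390],None,fx=4,fy=4,interpolation=cv2.INTER_CUBIC))
print(telemetry.state()["contact_force"])
t,Rt=padpose(foot-.028*u,BY,.036);rows(t,Rt)
E
```

```text
time_s: 15.65
tcp_pos: [0.6128, 0.1874, 0.1857]
eef_rot: [[-0.958, 0.147, 0.245], [0.142, 0.989, -0.036], [-0.248, 0.001, -0.969]]
contact_force: [1.4, 0.7, 1.0]
gripper_width: 0.0188
[ 1.10364344 -0.47781914  0.88420064]
shift [-0.    -0.     0.002] turn [-0.001  0.001 -0.002]
```

View pics/q2.png

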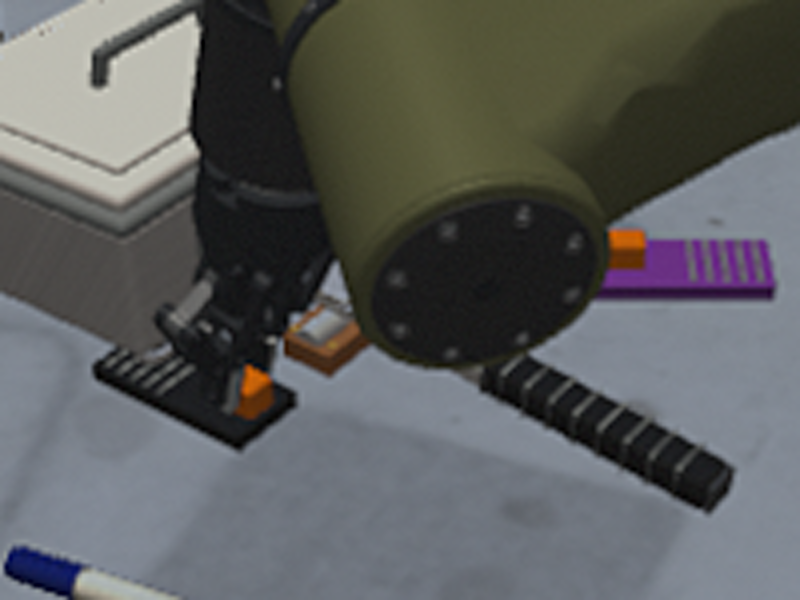

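The foot, at (152,352), stands over the striped half of the plate, with the plate's front corner at (95,368) and the grip outside. I release and retreat.

```bash
python3 -m inch '[[[0,0,0,0,0,0,0.6],[0,0,0,0,0,0,0.3],[0,0,0,0,0,0,0],[0,0,0,0,0,0,-0.2],[-0.02,0.003,0.08,0,0,0,-0.2],[-0.07,0.01,0.25,0,0,0,-0.2],[-0.15,0.02,0.45,0,0,0,-0.2],[-0.25,0.02,0.5,0,0,0,-1]]]'
python3 -m inch '[[[-0.2,-0.1,0.1,0,0.05,0,-1],[-0.35,-0.2,0.1,0,0.1,0,-1],[-0.35,-0.2,0.1,0,0.15,0,-1]]]'
python3 - <<'E'
from plan import *
snap("r")
s=cv2.imread("pics/side_r.png");cv2.imwrite("pics/r2.png",cv2.resize(s[190:340,190:390],None,fx=4,fy=4,interpolation=cv2.INTER_CUBIC))
E
```

```text
time_s: 16.55
tcp_pos: [0.5631, 0.192, 0.2913]
eef_rot: [[-0.957, 0.146, 0.252], [0.143, 0.989, -0.033], [-0.254, 0.005, -0.967]]
contact_force: [0.3, 0.4, 1.0]
gripper_width: 0.0646
time_s: 16.85
tcp_pos: [0.4907, 0.1505, 0.313]
eef_rot: [[-0.973, 0.146, 0.18], [0.143, 0.989, -0.03], [-0.182, -0.003, -0.983]]
contact_force: [-0.5, 0.6, 0.3]
gripper_width: 0.0856
```

View pics/r2.png

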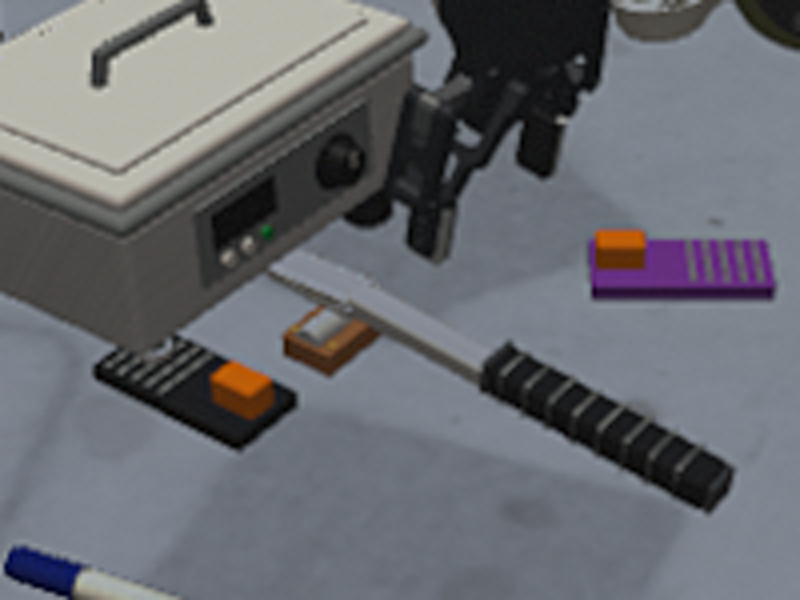

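View pics/top_r.png

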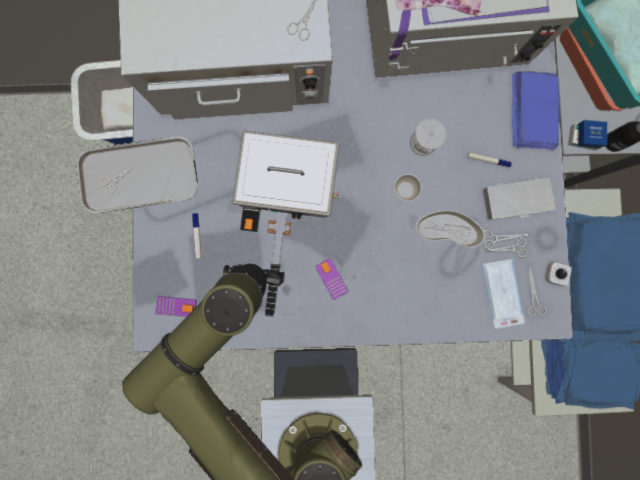

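Run:
```python
from plan import *
q=lambda a,b:(a/4+190,b/4+190)
FL,RL,RR=[at("side",q(*c),.012)[:2] for c in((95,366),(240,437),(297,396))]
f=at("side",q(158,350),.0165)[:2]
print("L",np.linalg.norm(FL-RL),"W",np.linalg.norm(RR-RL))
d=(FL-RL)/np.linalg.norm(FL-RL);n=np.array([d[1],-d[0]])
print("yaw",np.arctan2(d[1],d[0]),"foot pad x",(f-RL)@d-.055,"lat from left",(f-RL)@n, "pad c",(FL+RR)/2)
st=telemetry.state();
# regrasp bar: slope -0.1 pose
t,Rt,tip,o=arc(-.1,0);t=t-np.array([0,0,0.0]);print(t);rows(t,Rt)
```

```text
L 0.10683334866009055 W 0.04428967232725614
yaw -0.13747360384721927 foot pad x 0.028572281360288283 lat from left 0.026940756515137734 pad c [0.6797433  0.18185839]
[0.48953651 0.11475288 0.19089612]
shift [-0.016 -0.186 -0.606] turn [ 0.033  0.163 -0.003]
```

The foot stands at about pad x = +28.6 mm and within about 2 mm of mid-width. I regrasp the bar.

```bash
python3 -m inch '[[[-0.02,-0.1,-0.1,0.02,0.1,0,-1],[-0.03,-0.177,-0.25,0.033,0.163,-0.003,-1],[-0.03,-0.177,-0.3,0.033,0.163,-0.003,-1],[-0.015,-0.179,-0.45,0.033,0.163,-0.003,-1],[0,-0.179,-0.605,0.033,0.163,-0.003,-1],[0,-0.179,-0.61,0.033,0.163,-0.003,-1],[0,-0.179,-0.61,0.033,0.163,-0.003,-0.3]]]' 60
python3 - <<'E'
from plan import *
t,Rt,tip,o=arc(-.1,0);rows(np.array([.4906,.1147,.1902]),Rt)
E
```

```text
time_s: 17.65
tcp_pos: [0.4933, 0.1164, 0.1903]
eef_rot: [[-0.984, 0.147, 0.099], [0.146, 0.989, -0.017], [-0.1, -0.002, -0.995]]
contact_force: [-0.5, 0.4, 1.0]
gripper_width: 0.0731
shift [-0.013 -0.009 -0.001] turn [ 0.004 -0.    -0.001]
```

```bash
python3 -m inch '[[[-0.013,-0.009,-0.001,0,0,0,-0.3],[-0.013,-0.009,-0.001,0,0,0,0.3],[-0.013,-0.009,-0.001,0,0,0,0.7],[-0.013,-0.009,-0.001,0,0,0,1],[-0.013,-0.009,-0.001,0,0,0,1],[-0.013,-0.009,-0.001,0,0,0,1],[-0.013,-0.009,-0.001,0,0,0,1]]]' 80
python3 - <<'E'
from plan import *
st=telemetry.state();print(st["contact_force"],st["gripper_width"],st["tcp_pos"])
for s in (-.1,-.05,0,.05,.1,.15,.2):
    t,Rt,tip,o=arc(s,.001);print(s,end=" ");rows(t,Rt)
E
```

```text
time_s: 18.35
tcp_pos: [0.4909, 0.1148, 0.1919]
eef_rot: [[-0.984, 0.147, 0.1], [0.146, 0.989, -0.016], [-0.102, -0.001, -0.995]]
contact_force: [-4.1, 0.7, 6.5]
gripper_width: 0.0242
[-4.07183939  0.67537413  6.4625454 ] 0.024150304068724007 [0.4909108  0.11480794 0.19185583]
-0.1 shift [-0.007 -0.     0.   ] turn [ 0.002  0.003 -0.001]
-0.05 shift [ 0.037 -0.007  0.037] turn [ 0.017  0.102 -0.001]
0 shift [ 0.083 -0.014  0.071] turn [ 0.032  0.201 -0.001]
0.05 shift [ 0.13  -0.021  0.102] turn [ 0.047  0.3   -0.001]
0.1 shift [ 0.179 -0.028  0.132] turn [ 0.061  0.399 -0.001]
0.15 shift [ 0.23  -0.036  0.159] turn [ 0.076  0.498 -0.001]
0.2 shift [ 0.281 -0.043  0.183] turn [ 0.091  0.597 -0.002]
```

```bash
python3 -m inch '[[[0.02,-0.003,0.02,0.008,0.05,0,1],[0.043,-0.007,0.039,0.017,0.102,0,1],[0.065,-0.01,0.056,0.025,0.15,0,1],[0.088,-0.014,0.073,0.032,0.201,0,1],[0.112,-0.018,0.09,0.04,0.25,0,1],[0.135,-0.021,0.105,0.047,0.3,0,1],[0.16,-0.024,0.119,0.054,0.35,0,1],[0.16,-0.024,0.119,0.054,0.35,0,1]]]'
python3 - <<'E'
from plan import *
snap("s")
s=cv2.imread("pics/side_s.png");cv2.imwrite("pics/s2.png",cv2.resize(s[190:340,190:390],None,fx=4,fy=4,interpolation=cv2.INTER_CUBIC))
st=telemetry.state();print(st["contact_force"],st["torque"],np.arcsin(st["eef_rot"][2,0]))
for s in (.1,.15,.2,.25):
    t,Rt,tip,o=arc(s,.002);print(s,end=" ");rows(t,Rt)
E
```

```text
time_s: 19.15
tcp_pos: [0.5229, 0.11, 0.2149]
eef_rot: [[-0.986, 0.148, -0.076], [0.147, 0.989, 0.011], [0.077, -0.0, -0.997]]
contact_force: [-1.2, 0.4, -7.0]
gripper_width: 0.0242
[-2.20881299e-03 -1.64276443e-01 -6.76483450e+00] [-0.10023502 -0.75587977 -0.05386799] 0.07583662578154245
0.1 shift [ 0.021 -0.004  0.023] turn [ 0.007  0.048 -0.001]
0.15 shift [ 0.072 -0.011  0.049] turn [ 0.022  0.147 -0.001]
0.2 shift [ 0.124 -0.019  0.074] turn [ 0.037  0.246 -0.001]
0.25 shift [ 0.177 -0.027  0.095] turn [ 0.052  0.344 -0.001]
```

View pics/s2.png

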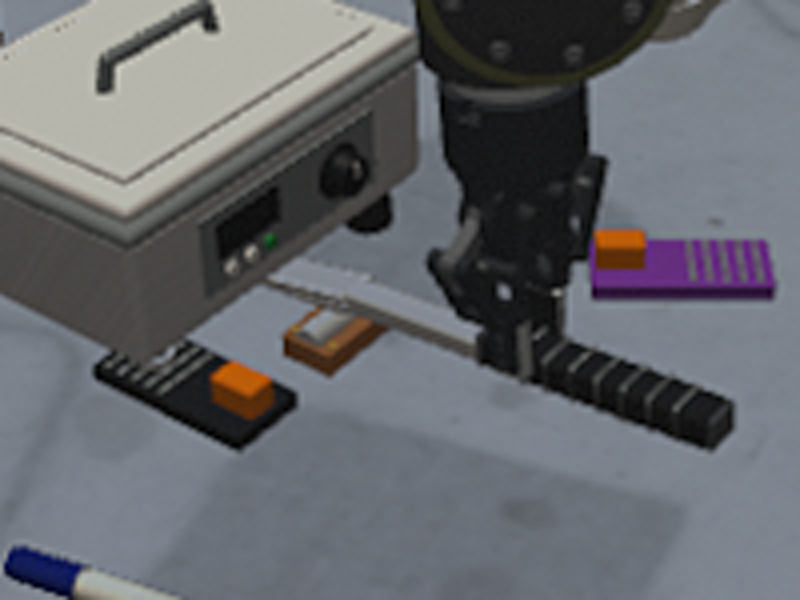

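The bare foot is now down on the pad at (158,350). I take the bar on to 0.2 rad, free of the lip.

```bash
python3 -m inch '[[[0.021,-0.004,0.023,0.007,0.048,0,1],[0.047,-0.007,0.037,0.015,0.1,0,1],[0.072,-0.011,0.05,0.022,0.147,0,1],[0.098,-0.015,0.063,0.03,0.2,0,1],[0.124,-0.019,0.078,0.037,0.246,0,1],[0.124,-0.019,0.078,0.037,0.246,0,1]]]'
python3 - <<'E'
from plan import *
snap("t")
s=cv2.imread("pics/side_t.png");cv2.imwrite("pics/t2.png",cv2.resize(s[190:340,190:390],None,fx=4,fy=4,interpolation=cv2.INTER_CUBIC))
st=telemetry.state();print(st["contact_force"],st["torque"],np.arcsin(st["eef_rot"][2,0]))
E
```

```text
time_s: 19.85
tcp_pos: [0.5475, 0.1061, 0.2294]
eef_rot: [[-0.969, 0.148, -0.197], [0.145, 0.989, 0.029], [0.2, -0.0, -0.98]]
contact_force: [0.8, 0.7, -9.1]
gripper_width: 0.024
[ 1.24497946  0.14377403 -8.3705907 ] [-0.17667978 -1.28195464 -0.00163777] 0.20041395953148822
```

View pics/t2.png

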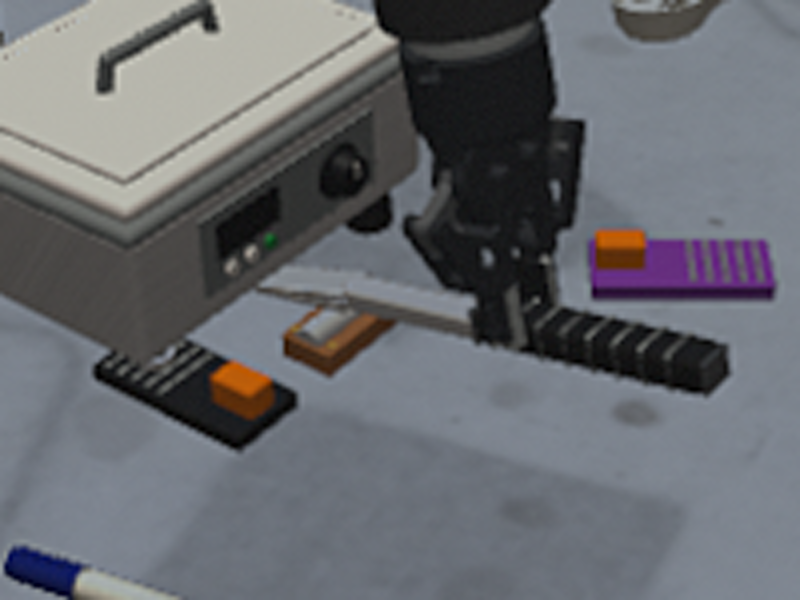

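The arm carries the bar's whole weight now, so it is free. I withdraw it along its axis.

```bash
python3 -m inch '[[[-0.07,0.01,0.016,0,0,0,1],[-0.17,0.025,0.037,0,0,0,1],[-0.32,0.048,0.075,0,0,0,1],[-0.48,0.072,0.13,0,0,0,1],[-0.58,0.08,0.25,0,0,0,1],[-0.58,0.08,0.35,0,0,0,1],[-0.58,0.08,0.4,0,0,0,1]]]'
python3 - <<'E'
from plan import *
snap("u")
s=cv2.imread("pics/side_u.png");cv2.imwrite("pics/u2.png",cv2.resize(s[190:340,190:390],None,fx=4,fy=4,interpolation=cv2.INTER_CUBIC))
v0=np.array([0,1.,0]);Rt=np.c_[[-1,0,0],[0,1,0],[0,0,-1.]]
rows(np.array([.4927,-.26,.22]),Rt)
E
```

```text
time_s: 20.65
tcp_pos: [0.4304, 0.1222, 0.3111]
eef_rot: [[-0.97, 0.146, -0.193], [0.143, 0.989, 0.031], [0.196, 0.002, -0.981]]
contact_force: [-0.3, -0.3, -9.3]
gripper_width: 0.0238
shift [ 0.308 -1.911 -0.452] turn [-0.033 -0.395  0.294]
```

View pics/u2.png

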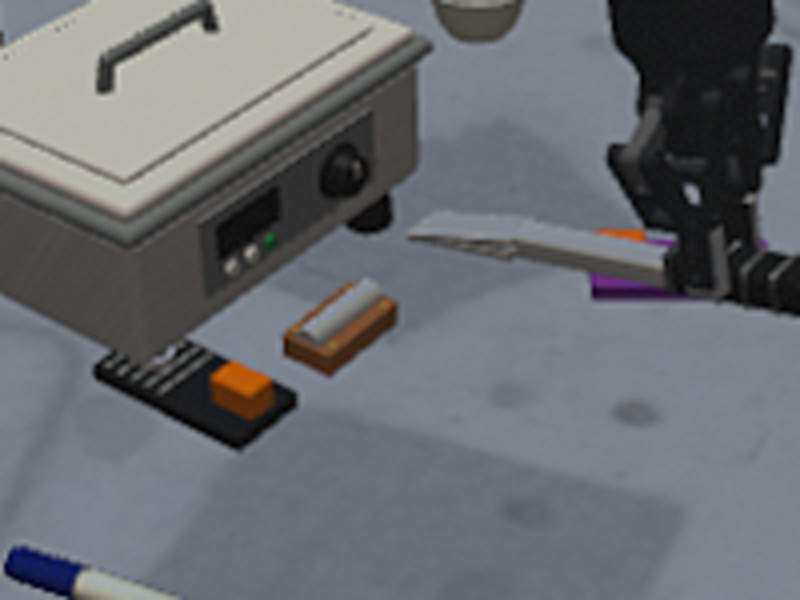

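The bar is clear. The bath stands on the pad and the block is where it was. I carry the bar back to its original free spot.

```bash
python3 -m inch '[[[0,-0.15,0,0,-0.06,0.04,1],[0.02,-0.35,0,-0.01,-0.12,0.08,1],[0.06,-0.55,0,-0.015,-0.18,0.12,1],[0.1,-0.75,0,-0.02,-0.25,0.18,1],[0.15,-0.95,0,-0.025,-0.3,0.22,1],[0.15,-0.95,0,-0.025,-0.3,0.22,1]]]'
python3 - <<'E'
from plan import *
rows(np.array([.4927,-.26,.22]),np.c_[[-1,0,0],[0,1,0],[0,0,-1.]])
E
```

```text
time_s: 21.35
tcp_pos: [0.461, -0.0717, 0.308]
eef_rot: [[-0.998, 0.042, -0.051], [0.042, 0.999, 0.003], [0.051, 0.0, -0.999]]
contact_force: [0.5, 0.6, -9.9]
gripper_width: 0.0239
shift [ 0.159 -0.942 -0.44 ] turn [-0.003 -0.102  0.085]
```

```bash
python3 -m inch '[[[0.03,-0.2,0,0,-0.03,0.02,1],[0.06,-0.4,0,0,-0.06,0.05,1],[0.1,-0.62,0,-0.003,-0.102,0.085,1],[0.14,-0.82,-0.1,-0.003,-0.102,0.085,1],[0.159,-0.942,-0.25,-0.003,-0.102,0.085,1],[0.159,-0.942,-0.42,-0.003,-0.102,0.085,1],[0.159,-0.942,-0.44,-0.003,-0.102,0.085,1]]]'
python3 - <<'E'
from plan import *
snap("v")
s=cv2.imread("pics/side_v.png");cv2.imwrite("pics/v2.png",cv2.resize(s[140:290,270:470],None,fx=4,fy=4,interpolation=cv2.INTER_CUBIC))
rows(np.array([.4927,-.26,.181]),np.c_[[-1,0,0],[0,1,0],[0,0,-1.]])
print(telemetry.state()["contact_force"])
E
```

```text
time_s: 22.05
tcp_pos: [0.49, -0.26, 0.2113]
eef_rot: [[-1.0, 0.003, -0.014], [0.003, 1.0, 0.006], [0.014, 0.006, -1.0]]
contact_force: [-2.0, 1.4, -12.3]
gripper_width: 0.024
shift [ 0.003 -0.001 -0.183] turn [-0.002 -0.01   0.   ]
[ 0.66466629 -0.20912143 -8.33811818]
```

View pics/v2.png

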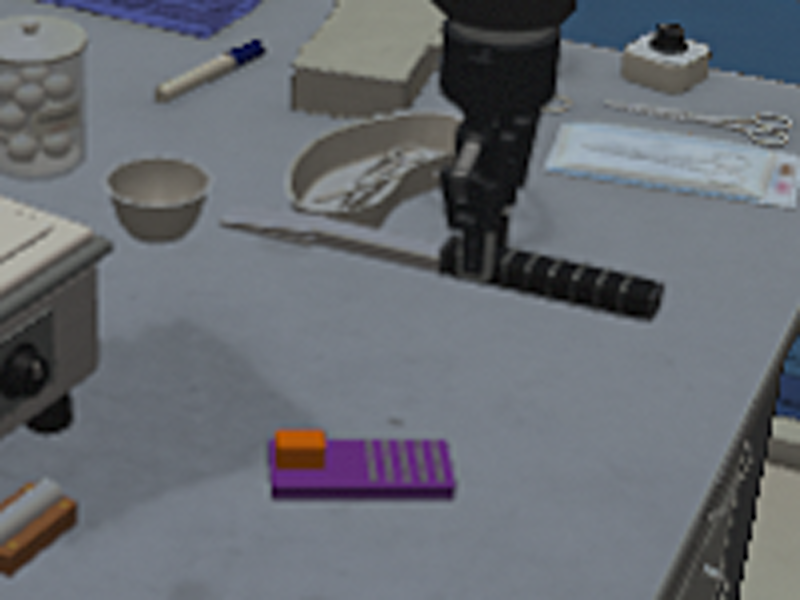

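```bash
python3 -m inch '[[[0.003,0,-0.08,0,-0.01,0,1],[0.003,0,-0.15,0,-0.01,0,1],[0.003,0,-0.175,0,-0.01,0,1],[0.003,0,-0.187,0,-0.01,0,1],[0.003,0,-0.187,0,-0.01,0,1],[0.003,0,-0.187,0,-0.01,0,1]]]'
```

```text
time_s: 22.75
tcp_pos: [0.4931, -0.2599, 0.1812]
eef_rot: [[-1.0, -0.0, 0.001], [-0.0, 1.0, 0.0], [-0.001, 0.0, -1.0]]
contact_force: [0.2, -1.0, -9.6]
gripper_width: 0.0237
```

```bash
python3 -m inch '[[[0,0,-0.006,0,0,0,1],[0,0,-0.012,0,0,0,1],[0,0,-0.015,0,0,0,1],[0,0,-0.015,0,0,0,1]]]'
```

```text
time_s: 23.15
tcp_pos: [0.4933, -0.26, 0.1808]
eef_rot: [[-1.0, -0.001, 0.002], [-0.001, 1.0, -0.0], [-0.002, -0.0, -1.0]]
contact_force: [-6.8, 5.8, 4.4]
gripper_width: 0.0235
```

The bar is on the table and the force has reversed. I open the jaws and rise.

```bash
python3 -m inch '[[[0,0,0,0,0,0,0.5],[0,0,0,0,0,0,0],[0,0,0,0,0,0,-0.5],[0,0,0,0,0,0,-1],[0,0,0,0,0,0,-1],[0,0,0.1,0,0,0,-1],[0,0,0.3,0,0,0,-1],[0,0,0.6,0,0,0,-1]]]'
python3 -m inch '[[[-0.2,-0.2,0.2,0,0,0,-1],[-0.45,-0.4,0.3,0,0,0,-1],[-0.7,-0.6,0.3,0,0,0,-1],[-0.9,-0.8,0.3,0,0,0,-1],[-0.9,-0.8,0.3,0,0,0,-1]]]'
python3 - <<'E'
from plan import *
snap("w")
s=cv2.imread("pics/side_w.png");cv2.imwrite("pics/w2.png",cv2.resize(s[140:340,150:400],None,fx=3.2,fy=3,interpolation=cv2.INTER_CUBIC))
a=cv2.imread("pics/top_w.png");cv2.imwrite("pics/w1.png",cv2.resize(a[125:325,140:350],None,fx=2.85,fy=2.85,interpolation=cv2.INTER_CUBIC))
for n in ["bath","gallipot","kidney_dish","marker","fulcrum"]:
    for c in("top","side"):
        for d in spot_point(c,n)[:1]: print(n,c,round(d["score"],2),np.round(d["at"],1))
E
```

```text
time_s: 23.95
tcp_pos: [0.4928, -0.2598, 0.2902]
eef_rot: [[-1.0, -0.001, -0.001], [-0.001, 1.0, 0.0], [0.001, 0.0, -1.0]]
contact_force: [1.3, -1.0, 0.3]
gripper_width: 0.0853
time_s: 24.45
tcp_pos: [0.3143, -0.4179, 0.3511]
eef_rot: [[-1.0, -0.001, 0.0], [-0.001, 1.0, -0.001], [-0.0, -0.001, -1.0]]
contact_force: [1.2, -1.6, -0.6]
gripper_width: 0.0855
bath top 0.87 [286.7 183.4]
bath side 0.98 [230.3 254.7]
gallipot top 0.95 [405.8 187.1]
gallipot side 0.57 [312.5 200.2]
kidney_dish top 0.7 [449.3 228.7]
kidney_dish side 0.81 [361.6 190.4]
marker top 0.55 [195.  235.6]
fulcrum top 0.74 [280.5 224.1]
fulcrum side 0.59 [276.1 277.4]
```

View pics/w2.png

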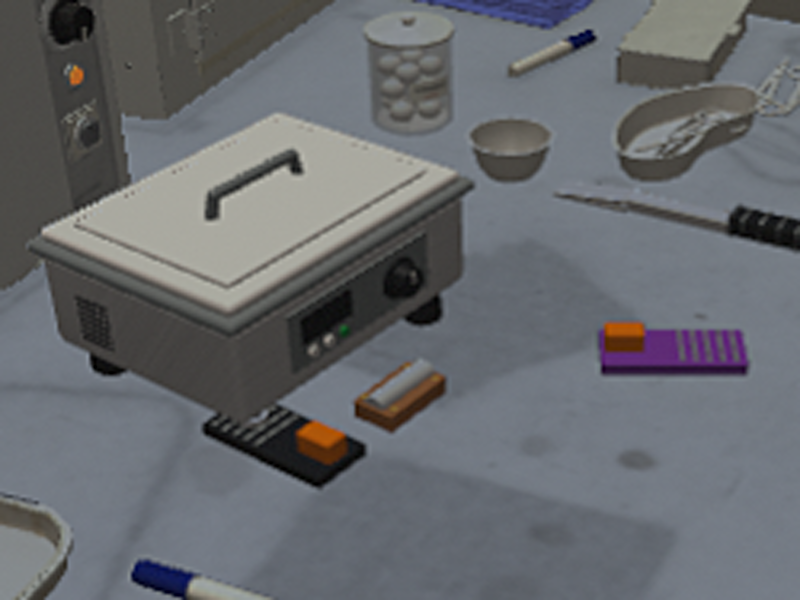

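View pics/w1.png

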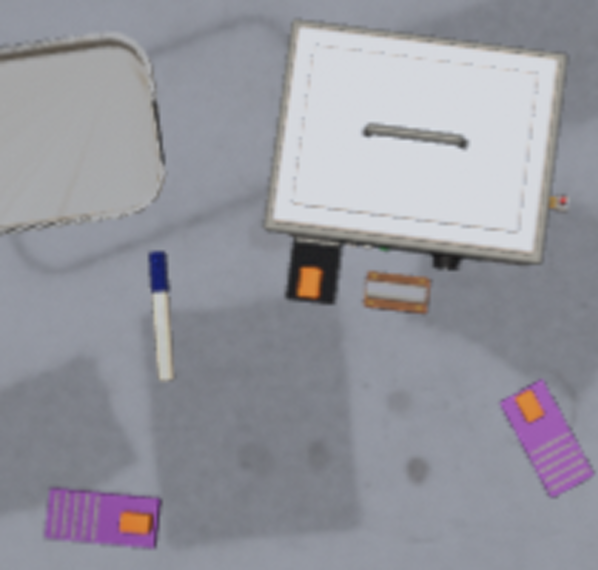

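View pics/top_w.png

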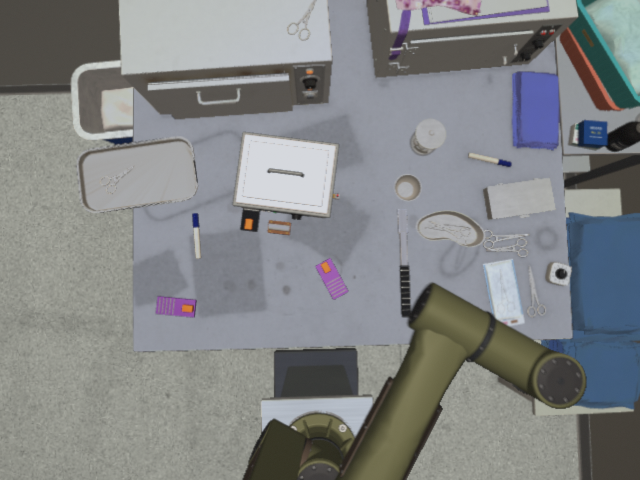

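The bath looks level on the pad, the bar lies flat at (403,262), and the bystanders are where they were. I check the pose numerically from the lid corners.

Run:
```python
from plan import *
T=[z1(295,19),z1(566,53),z1(541,262),z1(266,230)]
w3=lambda a,b:(a/3.2+150,b/3+140)
S={0:w3(30,245),3:w3(230,330),2:w3(475,186)}
def res(p):
    x,y,w,l=p;Rm=Rb(w,l);o=np.array([x,y,0]);r=[]
    hx,hy,z=.099,.1276,.1216
    C=[(hx,hy,z),(hx,-hy,z),(-hx,-hy,z),(-hx,hy,z)]
    for i in range(4):
        P=o+Rm@np.array(C[i]);r+=list(px("top",P)-T[i])
        if i in S:r+=list(px("side",P)-S[i])
    return r
f=least_squares(res,[.77,.07,-.148,0],loss="soft_l1");print(f.x.round(4),f.fun.round(1))
```

```text
[ 0.7721  0.0669 -0.1485  0.0143] [ 0.3  1.  -0.7 -1.3 -0.4  0.7 -0.6  0.4 -1.7 -1.7  0.5 -0.2  0.3  0.1]
```

The fit puts the bath within 1 mm and 0.001 rad of its old spot, level within the measurement noise. I hand the job in.

```bash
python3 -c "
from station import r
print(r.finish_job())"
```

```text
the job is handed in; nothing more can be done
None
```

The bath now stands on the levelling pad on its old spot, and the job is handed in after about 25 s of robot time.

**What I did:**
- I slid the bar's toe about 17–18 mm in under the front edge, over the fulcrum block. Then I pressed the handle down to about -0.1 rad and let go, so the bar held the bath up by its own weight.
- I pushed the black pad in under the bare foot with its orange grip left outside, then let the bath down onto it.
- I laid the bar flat back on its original spot, clear of bath and block, and moved the arm away.

**What the last checks showed:**
- **Bath position:** a fit to the lid corners puts it within about 1 mm and 0.001 rad of where it started.
- **Bath level:** the fit left a lean of 0.014 rad. Its pixel errors are up to 1.7, so I read that as measurement noise and not as a real lean.
- **Pad:** measured before the bath came down, the foot stood at about x = +29 mm and within about 2 mm of mid-width. I did not measure this again afterwards.
- **Surroundings:** gallipot, kidney dish, marker and block matched their starting positions to within about 3 px. The last side-camera search did not report the marker; it shows unmoved in the top picture.
- **Forces:** the readings I saw stayed under about 13 N.

**What disagreed:** the side camera read about 2–3 px away from positions worked out from the top camera and the arm. The offset was about the same for every object I checked, so it did not affect how they were lined up.

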